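# Clamp a jar on the shaker with the cam lever

## Robot

A 6-joint arm with a two-finger parallel gripper is mounted at the origin on a cart in front of the work surface, level with it; the furniture and walls round the work are solid. World frame = base frame: x ahead of the robot, y to its left, z up, the work surface at z = 0. Lengths are in m, angles in rad, forces in N, time in s.
With the tool pointing down it reaches from about 0.25 to 0.775 m from the base axis. Payload 4 kg.
Tool frame: the origin (TCP) lies at the centre of the arm's flange, where the gripper is bolted on; the fingertips stand 199 mm ahead of it and the grasp point (between the pads) lies 180 mm ahead of it (robot.tcp_to_tips is the z of the fingertips in the tool frame, in m); z points along the fingers, y is the line along which they close (so a half turn about z gives the same grasp; the last joint's range is limited). The gripper opens to 94 mm and grips with 3 to 60 N. Pads are 16 mm wide; open, the fingers measure 119 mm over their backs; the gripper's body (75 mm by 177 mm) begins 78 mm behind the grasp point.
Start: joints at [-1.247, 0.087, 1.371, -0, 1.684, -0.103], TCP at [0.228, -0.501, 0.405] pointing down, gripper open.
Joint ranges: [-3.1, 3.1], [-0.76, 2.03], [0.27, 2.55], [-1.08, 4.22], [0.17, 2.65], [-2.57, 2.57]. Speed limits (rad/s): [2.79, 2.79, 3.14, 3.14, 3.14, 3.14].

## Interface

Orientations are given as [roll, pitch, yaw] about the fixed x, y, z axes, in that order (R = Rz(yaw) Ry(pitch) Rx(roll)).
In Python, from bench import robot gives the robot as it stands.
- The arm moves only by the tool play_rows, never from a script. Its arguments are lists of equal length, an entry for each row: "translation": the shift along the tool's x, y, z scaled (see below), a list of three; "twist": the turn, a rotation vector about the tool's x, y, z scaled (see below), a list of three; "gripper": the opening, from -1 (shut) to 1 (fully open). A call has 1 to 8 rows; each row shifts and turns the commanded pose from where the row before left it, along the tool's axes as they then stand; what a row does not reach is not made up. The controller multiplies each number of a shift by 0.04 m and each number of a turn by 0.1 rad. A row lasts 1/10 s, in which the tool goes at most 50 mm and 8.59 degrees, less where a joint would pass 70% of its speed; a pose out of reach is approached as far as the arm can. A call with a number of a shift or a turn outside -1 to 1 is refused whole. A call with a gripper value outside its range is refused whole. The fingers move at their own pace and stop on an object; the grip force is fixed at half the most. Time passes only in rows, so rows that do not move let the fingers close. It gives the time, the measured TCP pose, the force, the opening and the grip force at its end, in the units of the state.
- robot.get_obs(): the state, without advancing time (a new reading comes with each control period).
- robot.snapshot(name): name is "side" or "top"; returns the picture (384x512x3 uint8, red, green, blue); there is no depth.
- robot.camera_model(name): a dict with "camera_matrix" (3x3 intrinsics, pixels), "rvec" (rotation vector, rad) and "tvec" (3), from world to camera coordinates, as OpenCV has them. Camera axes: x right, y down, z forward; pixel columns grow to the right and rows downward; lengths in m; the calibration is good to about 2 mm. A picture is of the moment at which its call begins. camera_model takes no time and is no camera call.
- robot.close_job(): hands the job in; it is judged then, once.
Trained networks look in the newest picture that a camera, given by its name, has taken for a name from the list of things; names that differ only in an ending like _2 or _b are one class to them, and where a whole thing is asked for, a point or a joint stands for the part that bears it (a point fixed in the world has none). Each returns a list of dicts, best first, with "score" (0 to 1); they miss things now and then, are a little off and sometimes report something else, mostly with a low value. They report only what shows in the picture. A call takes as long as a camera call. They do not tell look-alikes from the thing itself.
- robot.recognise(name, camera): "centre" ([x, y, z] in m, in world coordinates, good to about 4 mm: the middle of the surface that is visible of it).
- robot.spot_point(name, camera): "centre" ([x, y, z] in m, in world coordinates, good to about 4 mm: a listed point, or the origin of a listed thing).
The state is a dict: "time": time; "joint_positions": joint angles; "qvel": joint speeds; "joint_torque": joint torques, N m; "tool_pos": TCP position; "ee_rot": TCP orientation; "wrist_force": force on the tool from outside, world axes, zero at the start; "wrist_torque": the same for the moment, N m; "width": finger opening in m; "finger_force": force on a finger pad.
Only numpy, scipy, OpenCV 4.12 (cv2) and the standard library are available. Lean on these libraries where they do the work, as an engineer would, in place of code of your own. Each camera call takes 0.05 s, during which the arm holds its last target. There are 200 camera calls.

## Task

The white jar has to be clamped on the shaker for an extraction run: slide it home into the V stop under the clamp foot, set the knurled nut so that the cam lever swings down freely at first and begins to bite at about half of its swing, then flip the lever right down so that it stays locked on the jar. The clamp was last set for other jars, so go by feel and never force the lever down on a setting that is too tight, which would crush the lid; leave everything else where it is and let go at the end.

Things in the scene. Friction and masses are not known exactly. Their poses are not given: they have to be found in the camera images.
- shaker: Low white orbital shaker, fixed, carrying the clamp. Bare grey metal platform, top 62 mm above the worktop. Origin: on the worktop under the clamp's vertical stud. z up; y points along the clamp bar from the stud to the nest. Platform: x -107 to 107 mm, y -160 to 215 mm in this frame.
- jar: White plastic jar with ribbed white screw cap, 62 mm diameter, 86 mm tall, about 0.3 kg, standing loose on the platform beyond the nest (further along the shaker's +y). Origin at the centre of its underside, z up.
- nest (a point): Point on the platform, 110 mm from the stud along the shaker's +y, below the clamp foot: the jar's origin is here when it sits home, touching both faces of the V stop (two white nylon cheeks 34 mm high at 90 degrees, open towards the shaker's +y, so the jar goes home along -y; the +y side is free).
- clamp_bar: Dark steel bar, 30 mm wide, 14 mm thick, rocking on the stud 125 mm above the platform. Origin: its centre on the stud; y along the bar to the nose, z up; the lever's pivot is 70 mm from the origin along -y. With the lever open it is nose-up by 0.12 rad; it tips by 0.13 rad to about level as the lever closes.
- bar_nose (a point): Top of the bar above the foot (the bar ends 14 mm beyond). Below hangs a spindle with a round rubber foot. With the lever open the foot clears the jar in the nest by 2 to 13 mm: how far the spindle sticks out differs by +-5 mm and is not known exactly, so the gap must be felt. Once touching, foot and clamp give 10 N per mm.
- nut_mid (a point): Mid-height of the nut, on its vertical axis. Round knurled steel hand nut, 39 mm diameter, 28 mm high; the bar's top is 22 mm below this point (17 mm on the nose side), the stud ends 27 mm above it. Clockwise from above tightens: the foot sinks 2.1 mm per rad, the nut 0.9 mm. Needs 0.3 to 0.4 N m, stays as left, turns 4 rad either way.
- lever_pivot (a point): Axis of the cam lever, at the heel of the clamp bar, parallel to the shaker's x axis, about 180 mm above the worktop. It rises 9 mm while the lever closes. The side away from the nut (the shaker's -y) is free for the lever's swing.
- lever_tip (a point): Point on the lever's centre line, 80 mm from the pivot. The lever's round black grip (15 mm diameter) reaches from 44 to 94 mm from the pivot and ends in a 20 mm ball.
- lever (a joint): Cam lever, rad. 0 open: upright, leaning 0.17 rad away from the nut; swings towards the shaker's -y and down; 1.6 shut, just below level. Half swing 0.8. At angle a the cam has lowered the foot by 14.3 mm x sin(1.05 a); past 1.5 it is over centre and stays shut. Friction 0.045 N m; from the bite on it pushes back, 2 to 3 N at 75 mm from the pivot after 0.15 rad more.
- spare_jar: Another white jar, 62 mm diameter and 86 mm tall, on the worktop behind the shaker. Origin at its underside. Leave it.
- timer: Small white laboratory timer, 64 x 64 x 18 mm, on the worktop behind the shaker. Origin at its underside. Leave it.
- spanner: Open-ended steel spanner, 154 mm long and 6 mm thick, on the worktop in front of the shaker. Origin at its underside. Leave it.
Not all that is in view belongs to the job. What is shaped like the jar but green is not meant.

How it is judged:
By the outcome, as a careful person would: the job done as asked, in the order asked, and still so for the second after the job is handed in, with the robot touching nothing.
It also fails if it takes over 72 s, if anything falls off the work surface, if the arm or the gripper's body presses on something with over 40 N, if the wrist force passes 120 N, or if a joint passes its speed limit or range.

## Working session

There is one attempt and no reset: what is moved stays moved. The work goes in short steps, Python scripts to look and compute and a tool call to move; the robot and the scene stay as the last step left them, time stands still between calls to the robot, and variables do not carry over. Pictures are saved under pics/ and viewed, at most 11 in all, crops included, and the job is handed in when it is done.

Besides the shell and the picture viewer there is one more tool, called after "Call:" as name(argument=value, ...) on one line, values as JSON. play_rows: Moves the arm, as the interface text tells. Its arguments: {"type":"object","properties":{"translation":{"type":"array","items":{"type":"array","items":{"type":"number","minimum":-1,"maximum":1}}},"twist":{"type":"array","items":{"type":"array","items":{"type":"number","minimum":-1,"maximum":1}}},"gripper":{"type":"array","items":{"type":"number"}}},"required":["translation","twist","gripper"]}

```bash
mkdir -p pics; ls
python3 - <<'E'
from bench import robot
import cv2,numpy as np
for c in("top","side"):
    im=robot.snapshot(c); cv2.imwrite(f"pics/{c}0.png",im[:,:,::-1])
    m=robot.camera_model(c); R=cv2.Rodrigues(np.array(m["rvec"]))[0]; print(c,"cam at",(-R.T@np.array(m["tvec"])).round(3))
    for n in("shaker","jar","nest","clamp_bar","bar_nose","nut_mid","lever_pivot","lever_tip","spare_jar"):
        print(n,[(np.round(d["centre"],3).tolist(),round(d["score"],2)) for d in robot.spot_point(n,c)][:4])
o=robot.get_obs();print(o)
E
```

```text
pics
top cam at [0.447 0.03  1.119]
shaker [([0.57, -0.01, 0.003], 0.93), ([0.419, 0.042, 0.003], 0.53)]
jar [([0.52, 0.277, 0.001], 0.77), ([0.422, 0.26, 0.001], 0.75), ([0.579, 0.15, 0.063], 0.71)]
nest [([0.57, 0.102, 0.063], 0.97)]
clamp_bar [([0.568, -0.011, 0.189], 0.91)]
bar_nose [([0.569, 0.099, 0.207], 0.73)]
nut_mid [([0.417, 0.044, -0.0], 0.59), ([0.569, -0.008, 0.221], 0.54), ([0.734, 0.042, 0.002], 0.2)]
lever_pivot [([0.568, -0.08, 0.18], 0.77)]
lever_tip [([0.57, -0.095, 0.257], 0.7)]
spare_jar [([0.731, -0.096, -0.003], 0.88)]
side cam at [0.13  0.729 0.868]
shaker [([0.564, -0.014, -0.003], 0.59)]
jar [([0.415, 0.26, 0.002], 0.92), ([0.577, 0.144, 0.061], 0.77)]
nest [([0.573, 0.103, 0.064], 0.61), ([0.568, -0.095, 0.255], 0.45)]
clamp_bar [([0.566, -0.012, 0.193], 0.67)]
bar_nose [([0.568, 0.1, 0.204], 0.83)]
nut_mid [([0.566, -0.01, 0.214], 0.63)]
lever_pivot [([0.571, -0.076, 0.179], 0.87), ([0.566, -0.091, 0.258], 0.74)]
lever_tip [([0.569, -0.093, 0.253], 0.47)]
spare_jar [([0.735, -0.094, 0.001], 0.57)]
{'time': 1.0, 'joint_positions': array([-1.24705672e+00,  8.71617278e-02,  1.37069162e+00,  1.58080709e-05,
        1.68360561e+00, -1.03111789e-01]), 'qvel': array([ 8.13523687e-04,  6.70992481e-04,  2.89212614e-05, -4.24204245e-05,
        6.20736975e-04,  4.77515760e-04]), 'joint_torque': array([-1.58441776e-04, -3.40049314e+01, -3.02602851e+01,  7.18485704e-02,
        2.36983958e-02, -1.72894914e-06]), 'tool_pos': array([ 0.22769308, -0.50064612,  0.40473107]), 'ee_rot': array([ 3.14145805e+00, -1.86254087e-06,  4.26853174e-01]), 'wrist_force': array([ 0.10011001, -0.56925413,  0.73516734]), 'wrist_torque': array([0.0229013 , 0.07875096, 0.02502546]), 'finger_force': 0.0, 'width': 0.09389517437203344}
```

View pics/top0.png

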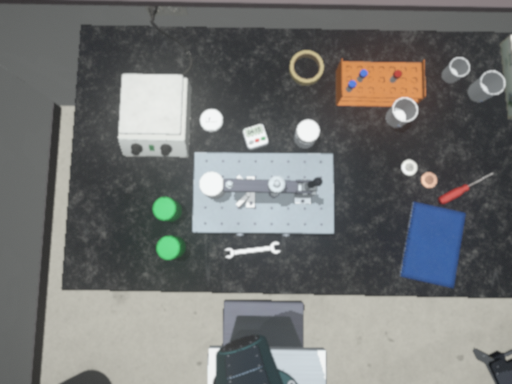

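View pics/side0.png

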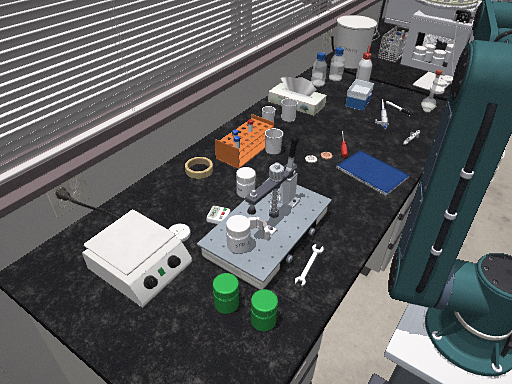

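The jar-shaped candidates, by top-view pixel, are:
- White on the platform at (210,184).
- White on the worktop behind the shaker at (307,132). This is the spare.
- Green at (165,209) and (169,248), on the worktop.
- A low white disc at (211,120).

Only the one at (210,184) stands on the platform beyond the nest along +y, so it fits. I'll confirm it in a crop and write the planner.

```bash
cat > h.py <<'E'
import numpy as np, cv2, json, os
from scipy.spatial.transform import Rotation as Ro, Slerp
from bench import robot
def pose():
    o=robot.get_obs(); return np.array(o["tool_pos"]),Ro.from_euler("xyz",o["ee_rot"])
def plan(wps,start=None,tool=0.0,dec=2,vmax=.038,wmax=.098):
    """wps: list of (point xyz, Rotation); point lies `tool` ahead of TCP. prints rows"""
    p,R=start or pose(); tr=[];tw=[]
    for P,Rt in wps:
        P=np.array(P)-Rt.apply([0,0,tool])
        n=max(1,int(np.ceil(max(np.linalg.norm(P-p)/vmax,(R.inv()*Rt).magnitude()/wmax))))
        p0,R0=p,R; s=Slerp([0,1],Ro.concatenate([R0,Rt]))
        for i in range(1,n+1):
            f=i/n; t=np.round(R.inv().apply(p0+(P-p0)*f-p)/.04,dec)
            w=np.round((R.inv()*s(f)).as_rotvec()/.1,dec)
            p=p+R.apply(t*.04); R=R*Ro.from_rotvec(w*.1); tr.append((t+0).tolist()); tw.append((w+0).tolist())
    for i in range(0,len(tr),8): print(json.dumps(tr[i:i+8]).replace(" ",""),"\n ",json.dumps(tw[i:i+8]).replace(" ",""))
    print("end",p.round(4),R.as_euler("xyz").round(3),len(tr))
    return p,R
def Rt(tilt,yaw=np.pi/2):  # tilt>0: tool z leans to world -y (yaw 90deg)
    return Ro.from_euler("xyz",[np.pi,0,yaw])*Ro.from_rotvec([0,-tilt,0])
def pix(c,X):
    m=robot.camera_model(c); return cv2.projectPoints(np.array(X,float).reshape(-1,1,3),np.array(m["rvec"],float),np.array(m["tvec"],float),np.array(m["camera_matrix"],float),None)[0][:,0]
def ray(c,uv,z):
    m=robot.camera_model(c); R=cv2.Rodrigues(np.array(m["rvec"],float))[0]; t=np.array(m["tvec"],float).ravel()
    d=R.T@np.linalg.inv(np.array(m["camera_matrix"]))@np.array([*uv,1.]); o=-R.T@t; return o+d*(z-o[2])/d[2]
E
python3 - <<'E'
from h import *
a=cv2.imread("pics/top0.png")[140:245,180:345]; b=cv2.imread("pics/side0.png")[130:285,190:345]
a=cv2.resize(a,(790,503)) ; b=cv2.resize(b,(600,600),interpolation=cv2.INTER_CUBIC)
cv2.imwrite("pics/ctop.png",a);cv2.imwrite("pics/cside.png",b)
for c in("top",):print([(n,[(np.round(d["centre"],3).tolist(),round(d["score"],2)) for d in robot.recognise(n,c)][:4]) for n in("jar","lever","nut_mid")])
plan([((.4,-.1,.52),Rt(0,1.1)),((.578,.346,.45),Rt(0))]); 
plan([((.578,.346,.287),Rt(.87))],start=(np.array([.578,.346,.45]),Rt(0)))
print(pix("top",[[.578,.147,.148],[.57,-.01,.062]]))
E
```

```text
[('jar', [([0.42, 0.25, 0.086], 0.92), ([0.522, 0.266, 0.088], 0.89), ([0.576, 0.148, 0.146], 0.82)]), ('lever', [([0.569, -0.086, 0.225], 0.55)]), ('nut_mid', [([0.727, -0.094, 0.085], 0.65), ([0.567, -0.01, 0.233], 0.64)])]
[[0.67,-0.61,-0.24],[0.71,-0.57,-0.24],[0.73,-0.54,-0.24],[0.77,-0.49,-0.24],[0.79,-0.44,-0.24],[0.82,-0.4,-0.24],[0.83,-0.36,-0.24],[0.86,-0.31,-0.24]] 
  [[0.0,0.0,-0.56],[0.0,0.0,-0.56],[0.0,0.0,-0.56],[0.0,0.0,-0.56],[0.0,0.0,-0.57],[0.0,0.0,-0.56],[0.0,0.0,-0.56],[0.0,0.0,-0.56]]
[[0.87,-0.25,-0.24],[0.88,-0.21,-0.24],[0.9,-0.16,-0.24],[0.9,-0.11,-0.24],[0.92,-0.08,0.13],[0.92,-0.06,0.14],[0.93,-0.01,0.13],[0.92,0.01,0.14]] 
  [[0.0,0.0,-0.56],[0.0,0.0,-0.56],[0.0,0.0,-0.56],[0.0,0.0,-0.56],[0.0,0.0,-0.36],[0.0,0.0,-0.36],[0.0,0.0,-0.37],[0.0,0.0,-0.36]]
[[0.92,0.05,0.13],[0.92,0.08,0.14],[0.92,0.12,0.13],[0.91,0.15,0.13],[0.9,0.18,0.14],[0.9,0.22,0.13],[0.89,0.24,0.14],[0.88,0.28,0.13]] 
  [[0.0,0.0,-0.36],[0.0,0.0,-0.36],[0.0,0.0,-0.37],[0.0,0.0,-0.36],[0.0,0.0,-0.36],[0.0,0.0,-0.36],[0.0,0.0,-0.37],[0.0,0.0,-0.36]]
[[0.87,0.31,0.14]] 
  [[0.0,0.0,-0.36]]
end [0.5779 0.346  0.4498] [3.142 0.    1.571] 25
[[0.0,0.0,0.45],[0.04,0.0,0.45],[0.09,0.0,0.45],[0.13,0.0,0.43],[0.17,0.0,0.42],[0.21,0.0,0.4],[0.25,0.0,0.38],[0.28,0.0,0.35]] 
  [[0.0,-0.97,0.0],[0.0,-0.96,0.0],[0.0,-0.97,0.0],[0.0,-0.97,0.0],[0.0,-0.96,0.0],[0.0,-0.97,0.0],[0.0,-0.97,0.0],[0.0,-0.96,0.0]]
[[0.32,0.0,0.33]] 
  [[0.0,-0.97,0.0]]
end [0.578  0.3459 0.2869] [3.142 0.87  1.571] 9
[[210.99468594 183.4391553 ]
 [273.43102359 191.86598009]]
```

```bash
sleep 1
```

```text
(no output)
```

View pics/ctop.png

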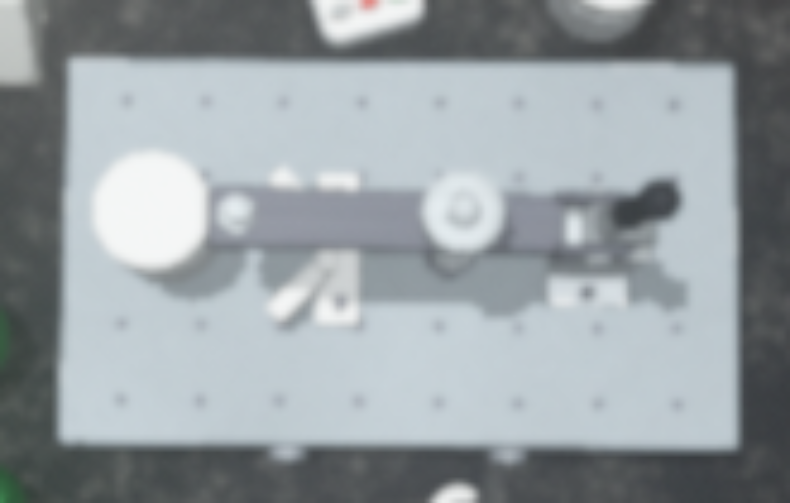

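View pics/cside.png

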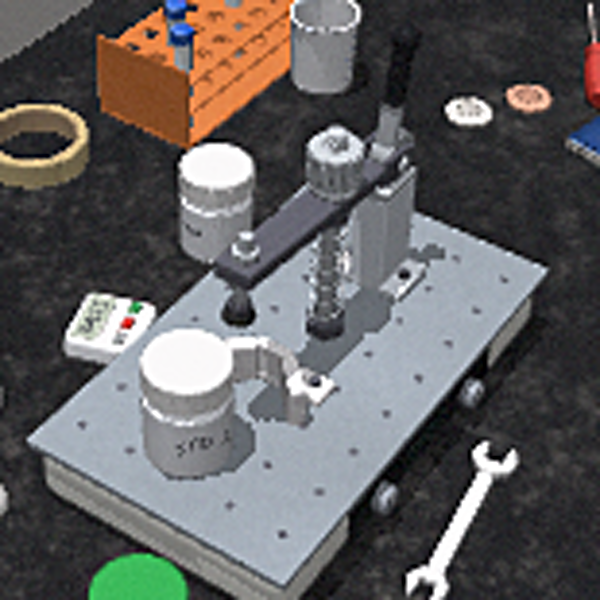

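The crop confirms the white jar on the platform: cap at top-view pixel (211,184), matching the projection of (0.578, 0.147, 0.148). The V stop is just behind it and the lever is upright at the -y end. I'll move to the tilted pre-grasp.

Call:
play_rows(translation=[[0.67,-0.61,-0.24],[0.71,-0.57,-0.24],[0.73,-0.54,-0.24],[0.77,-0.49,-0.24],[0.79,-0.44,-0.24],[0.82,-0.4,-0.24],[0.83,-0.36,-0.24],[0.86,-0.31,-0.24]], twist=[[0,0,-0.56],[0,0,-0.56],[0,0,-0.56],[0,0,-0.56],[0,0,-0.57],[0,0,-0.56],[0,0,-0.56],[0,0,-0.56]], gripper=[1,1,1,1,1,1,1,1])

```text
time: 1.95
tool_pos: [0.3426, -0.2319, 0.4821]
ee_rot: [3.141, -0.0, 0.878]
wrist_force: [-0.0, 0.6, 0.5]
width: 0.0941
finger_force: 0.0
```

Call:
play_rows(translation=[[0.87,-0.25,-0.24],[0.88,-0.21,-0.24],[0.9,-0.16,-0.24],[0.9,-0.11,-0.24],[0.92,-0.08,0.13],[0.92,-0.06,0.14],[0.93,-0.01,0.13],[0.92,0.01,0.14]], twist=[[0,0,-0.56],[0,0,-0.56],[0,0,-0.56],[0,0,-0.56],[0,0,-0.36],[0,0,-0.36],[0,0,-0.37],[0,0,-0.36]], gripper=[1,1,1,1,1,1,1,1])

```text
time: 2.75
tool_pos: [0.455, 0.0389, 0.4983]
ee_rot: [3.141, -0.0, 1.246]
wrist_force: [0.8, -0.9, 0.3]
width: 0.0944
finger_force: 0.0
```

Call:
play_rows(translation=[[0.92,0.05,0.13],[0.92,0.08,0.14],[0.92,0.12,0.13],[0.91,0.15,0.13],[0.9,0.18,0.14],[0.9,0.22,0.13],[0.89,0.24,0.14],[0.88,0.28,0.13]], twist=[[0,0,-0.36],[0,0,-0.36],[0,0,-0.37],[0,0,-0.36],[0,0,-0.36],[0,0,-0.36],[0,0,-0.37],[0,0,-0.36]], gripper=[1,1,1,1,1,1,1,1])

```text
time: 3.55
tool_pos: [0.5646, 0.3131, 0.4551]
ee_rot: [-3.142, 0.0, 1.536]
wrist_force: [-0.6, 0.3, 0.1]
width: 0.0942
finger_force: 0.0
```

Call:
play_rows(translation=[[0.87,0.31,0.14],[0,0,0.45],[0.04,0,0.45],[0.09,0,0.45],[0.13,0,0.43],[0.17,0,0.42],[0.21,0,0.4],[0.25,0,0.38]], twist=[[0,0,-0.36],[0,-0.97,0],[0,-0.97,0],[0,-0.97,0],[0,-0.97,0],[0,-0.97,0],[0,-0.97,0],[0,-0.97,0]], gripper=[1,1,1,1,1,1,1,1])

```text
time: 4.35
tool_pos: [0.5779, 0.346, 0.3224]
ee_rot: [3.141, 0.683, 1.571]
wrist_force: [0.7, -0.5, -0.4]
width: 0.0942
finger_force: 0.0
```

Call:
play_rows(translation=[[0.28,0,0.35],[0.32,0,0.33],[0,0,0]], twist=[[0,-0.97,0],[0,-0.97,0],[0,0,0]], gripper=[1,1,1])

```text
time: 4.65
tool_pos: [0.5772, 0.3461, 0.2814]
ee_rot: [-3.129, 0.877, 1.582]
wrist_force: [-0.5, -0.2, -0.1]
width: 0.0943
finger_force: 0.0
```

Run:
```python
from h import *
o=robot.get_obs();print(o["tool_pos"],o["ee_rot"],o["joint_positions"].round(3),o["wrist_force"],o["time"])
plan([((.577,.147,.122),Rt(.87))],tool=.18,vmax=.03)
plan([((.570,.106,.122),Rt(.87))],start=(np.array([.577,.147,.122])-Rt(.87).apply([0,0,.18]),Rt(.87)),tool=.18,vmax=.015)
```

```text
[0.57719874 0.34609043 0.2813798 ] [-3.12893055  0.87731688  1.58171448] [ 0.598  0.59   1.075 -0.751  1.955  0.477] [-0.51035563 -0.20976963 -0.06307838] 4.65
[[-0.05,0.0,0.62],[-0.05,0.0,0.63],[-0.05,0.0,0.62]] 
  [[-0.01,0.02,0.02],[-0.02,0.03,0.03],[-0.01,0.02,0.02]]
end [0.577  0.2848 0.238 ] [-3.141  0.87   1.571] 3
[[-0.22,-0.06,0.26],[-0.22,-0.06,0.26],[-0.22,-0.06,0.26]] 
  [[0.0,0.0,0.0],[0.0,0.0,0.0],[0.0,0.0,0.0]]
end [0.5698 0.2437 0.2381] [3.142 0.87  1.571] 3
```

Call:
play_rows(translation=[[-0.05,0,0.62],[-0.05,0,0.63],[-0.05,0,0.62],[0,0,0]], twist=[[-0.01,0.02,0.02],[-0.02,0.03,0.03],[-0.01,0.02,0.02],[0,0,0]], gripper=[1,1,1,1])

```text
time: 5.05
tool_pos: [0.5779, 0.2824, 0.2422]
ee_rot: [3.133, 0.866, 1.56]
wrist_force: [-0.2, 0.1, -0.5]
width: 0.0943
finger_force: 0.0
```

Run:
```python
from h import *
o=robot.get_obs();print(o["tool_pos"],o["ee_rot"],o["wrist_force"]); p,R=pose(); print(p+R.apply([0,0,.18]))
im=robot.snapshot("side"); cv2.imwrite("pics/s1.png",cv2.resize(im[130:285,190:345,::-1],(600,600),interpolation=cv2.INTER_CUBIC))
```

```text
[0.57789316 0.28240639 0.24222666] [3.1332986  0.86556008 1.56004722] [-0.15853962  0.12652099 -0.53069147]
[0.57791277 0.14534045 0.1255522 ]
```

View pics/s1.png

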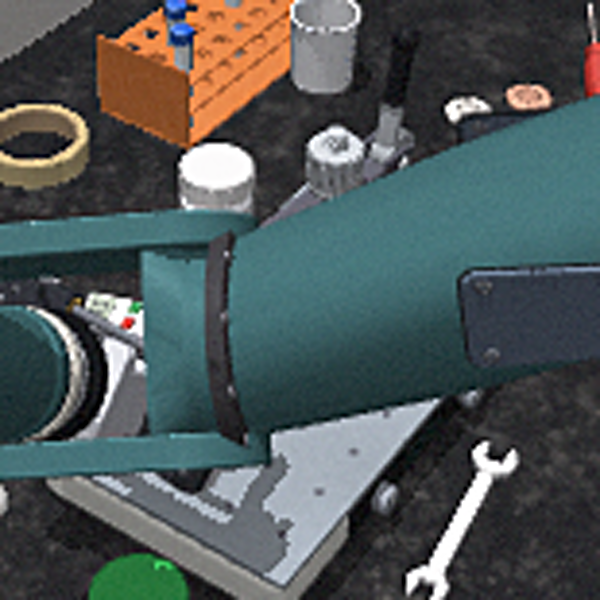

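The arm hides the jar in the side view. The measured grasp point (0.578, 0.145, 0.126) lies on the jar's upper body, so I'll close.

Call:
play_rows(translation=[[0,0,0],[0,0,0],[0,0,0],[0,0,0],[0,0,0]], twist=[[0,0,0],[0,0,0],[0,0,0],[0,0,0],[0,0,0]], gripper=[-1,-1,-1,-1,-1])

```text
time: 5.6
tool_pos: [0.5779, 0.285, 0.2435]
ee_rot: [3.129, 0.866, 1.56]
wrist_force: [0.1, 0.7, 1.8]
width: 0.0597
finger_force: 29.9
```

Run:
```python
from h import *
o=robot.get_obs();print(o["tool_pos"],o["ee_rot"],o["wrist_force"],o["width"],o["finger_force"]); p,R=pose(); g=p+R.apply([0,0,.18]);print(g)
plan([((.570,.106,g[2]),R)],tool=.18,vmax=.015)
```

```text
[0.577917   0.28501077 0.24346326] [3.12858121 0.8658499  1.55986788] [0.11352719 0.74407628 1.77259015] 0.059720027336845595 29.93020164718473
[0.57876077 0.14790863 0.12683439]
[[-0.23,-0.07,0.27],[-0.22,-0.08,0.26],[-0.23,-0.07,0.27]] 
  [[0.0,0.0,0.0],[0.0,0.0,0.0],[0.0,0.0,0.0]]
end [0.5691 0.243  0.2434] [3.129 0.866 1.56 ] 3
```

Call:
play_rows(translation=[[-0.23,-0.07,0.27],[-0.22,-0.08,0.26],[-0.23,-0.07,0.27],[0,0,0]], twist=[[0,0,0],[0,0,0],[0,0,0],[0,0,0]], gripper=[-1,-1,-1,-1])

```text
time: 6.0
tool_pos: [0.5698, 0.2426, 0.2454]
ee_rot: [3.12, 0.863, 1.555]
wrist_force: [3.2, 3.7, 3.5]
width: 0.06
finger_force: 30.2
```

Call:
play_rows(translation=[[-0.03,0,0.04],[-0.03,0,0.04],[0,0,0]], twist=[[0,0,0],[0,0,0],[0,0,0]], gripper=[-1,-1,-1])

```text
time: 6.3
tool_pos: [0.5695, 0.2416, 0.2458]
ee_rot: [3.119, 0.859, 1.557]
wrist_force: [0.9, 14.6, 7.2]
width: 0.0594
finger_force: 30.1
```

Run:
```python
from h import *
for i in range(2):
    o=robot.get_obs();print(o["tool_pos"],o["ee_rot"],o["wrist_force"],o["wrist_torque"],o["width"],o["finger_force"])
p,R=pose(); g=p+R.apply([0,0,.18]);print(g)
im=robot.snapshot("top"); cv2.imwrite("pics/t1.png",cv2.resize(im[140:245,180:345,::-1],(790,503)))
for c in ("top",): print([(np.round(d["centre"],3).tolist(),round(d["score"],2)) for d in robot.spot_point("jar",c)])
```

```text
[0.56949113 0.24155288 0.24580285] [3.11944238 0.85896369 1.5567348 ] [ 0.87101251 14.55768961  7.15589512] [ 1.03410316 -0.42127849  0.14582423] 0.059423836961670286 30.143498061806895
[0.56949113 0.24155288 0.24580285] [3.11944238 0.85896369 1.5567348 ] [ 0.87101251 14.55768961  7.15589512] [ 1.03410316 -0.42127849  0.14582423] 0.059423836961670286 30.143498061806895
[0.57156155 0.10525384 0.12825165]
[([0.521, 0.278, 0.002], 0.87), ([0.574, 0.143, 0.077], 0.75), ([0.42, 0.26, 0.003], 0.71)]
```

Call:
play_rows(translation=[[0,0,0],[0,0,0],[0,0,0]], twist=[[0,0,0],[0,0,0],[0,0,0]], gripper=[-0.3,1,1])

```text
time: 6.7
tool_pos: [0.5688, 0.2386, 0.2424]
ee_rot: [3.131, 0.866, 1.561]
wrist_force: [-0.6, 0.0, -0.9]
width: 0.0722
finger_force: 0.0
```

Run:
```python
from h import *
o=robot.get_obs();print(o["tool_pos"],o["ee_rot"],o["wrist_force"],o["width"],o["finger_force"])
p,R=pose(); g=p+R.apply([0,0,.18]);print(g)
s=plan([(p-R.apply([0,0,.1]),R)])
plan([((.569,.300,.40),Rt(.3)),((.569,.17,.55),Rt(0))],start=s)
```

```text
[0.56875953 0.23863451 0.24244619] [3.13121356 0.86630666 1.56140826] [-0.6289051   0.01950012 -0.87803534] 0.0722173032462829 0.0
[0.56934017 0.10148081 0.12587635]
[[0.0,0.0,-0.83],[0.0,0.0,-0.84],[0.0,0.0,-0.83]] 
  [[0.0,0.0,0.0],[0.0,0.0,0.0],[0.0,0.0,0.0]]
end [0.5684 0.3148 0.3072] [3.131 0.866 1.561] 3
[[-0.33,0.01,-0.2],[-0.32,0.0,-0.24],[-0.29,0.0,-0.26],[-0.26,0.01,-0.29],[-0.24,0.0,-0.31],[-0.21,0.0,-0.33],[-0.7,0.0,-0.44],[-0.68,0.0,-0.47]] 
  [[0.01,0.94,-0.01],[0.01,0.95,-0.01],[0.0,0.94,-0.01],[0.01,0.95,0.0],[0.01,0.94,-0.01],[0.01,0.94,-0.01],[0.0,0.5,0.0],[0.0,0.5,0.0]]
[[-0.65,0.0,-0.5],[-0.63,0.0,-0.54],[-0.6,0.0,-0.57],[-0.57,0.0,-0.6]] 
  [[0.0,0.5,0.0],[0.0,0.5,0.0],[0.0,0.5,0.0],[0.0,0.5,0.0]]
end [0.5689 0.1702 0.5501] [-3.141  0.     1.571] 12
```

Call:
play_rows(translation=[[0,0,0],[0,0,-0.83],[0,0,-0.84],[0,0,-0.83]], twist=[[0,0,0],[0,0,0],[0,0,0],[0,0,0]], gripper=[1,1,1,1])

```text
time: 7.1
tool_pos: [0.5687, 0.3146, 0.3072]
ee_rot: [3.133, 0.868, 1.561]
wrist_force: [0.2, 0.7, 0.6]
width: 0.0939
finger_force: 0.0
```

Call:
play_rows(translation=[[-0.33,0.01,-0.2],[-0.32,0,-0.24],[-0.29,0,-0.26],[-0.26,0.01,-0.29],[-0.24,0,-0.31],[-0.21,0,-0.33],[-0.7,0,-0.44],[-0.68,0,-0.47]], twist=[[0.01,0.94,-0.01],[0.01,0.95,-0.01],[0,0.94,-0.01],[0.01,0.95,0],[0.01,0.94,-0.01],[0.01,0.94,-0.01],[0,0.5,0],[0,0.5,0]], gripper=[1,1,1,1,1,1,1,1])

```text
time: 7.9
tool_pos: [0.5689, 0.2555, 0.4497]
ee_rot: [-3.14, 0.2, 1.571]
wrist_force: [0.3, -0.5, -0.3]
width: 0.0942
finger_force: 0.0
```

Call:
play_rows(translation=[[-0.65,0,-0.5],[-0.63,0,-0.54],[-0.6,0,-0.57],[-0.57,0,-0.6],[-0.9,0,0],[-0.9,0,0],[-0.9,0,0],[-0.9,0,0]], twist=[[0,0.5,0],[0,0.5,0],[0,0.5,0],[0,0.5,0],[0,0,0],[0,0,0],[0,0,0],[0,0,0]], gripper=[-1,-1,-1,-1,-1,-1,-1,-1])

```text
time: 8.7
tool_pos: [0.5687, 0.024, 0.5496]
ee_rot: [-3.141, 0.0, 1.57]
wrist_force: [0.4, -0.2, -0.4]
width: 0.0331
finger_force: 0.0
```

Call:
play_rows(translation=[[-0.9,0,0],[-0.9,0,0],[0,0,0]], twist=[[0,0,0],[0,0,0],[0,0,0]], gripper=[-1,-1,-1])

```text
time: 9.0
tool_pos: [0.5688, -0.0503, 0.549]
ee_rot: [-3.139, 0.001, 1.564]
wrist_force: [0.5, 1.3, 0.2]
width: 0.0093
finger_force: 0.0
```

Run:
```python
from h import *
o=robot.get_obs();print(o["tool_pos"],o["ee_rot"],o["wrist_force"],o["width"],o["joint_positions"].round(2))
im=robot.snapshot("side"); cv2.imwrite("pics/s2.png",cv2.resize(im[130:285,190:345,::-1],(600,600),interpolation=cv2.INTER_CUBIC))
for n in("jar","bar_nose","nest"): print(n,[(np.round(d["centre"],3).tolist(),round(d["score"],2)) for d in robot.spot_point(n,"side")])
robot.snapshot("top")
for n in("jar","bar_nose","lever_tip","lever_pivot"): print(n,[(np.round(d["centre"],3).tolist(),round(d["score"],2)) for d in robot.spot_point(n,"top")])
plan([((.569,-.057,.455),Rt(0))])
```

```text
[ 0.56880886 -0.05029295  0.54895776] [-3.13949915e+00  1.30348532e-03  1.56365044e+00] [0.48247896 1.26599679 0.2491807 ] 0.009265388055568438 [-0.19  0.16  1.01 -0.    1.98 -0.18]
jar [([0.515, 0.28, -0.004], 0.92), ([0.417, 0.26, -0.0], 0.85), ([0.575, 0.135, 0.077], 0.66)]
bar_nose [([0.57, 0.098, 0.203], 0.67), ([0.57, 0.105, 0.064], 0.27)]
nest [([0.571, 0.101, 0.06], 0.64), ([0.567, -0.008, 0.192], 0.39)]
jar [([0.52, 0.277, 0.0], 0.96), ([0.574, 0.145, 0.076], 0.79), ([0.42, 0.262, 0.001], 0.68)]
bar_nose [([0.567, 0.1, 0.208], 0.67)]
lever_tip []
lever_pivot []
[[-0.1,0.0,0.8],[-0.1,0.0,0.79],[-0.1,0.0,0.8]] 
  [[0.0,0.0,0.01],[0.01,0.0,0.0],[0.0,0.0,0.01]]
end [ 0.5689 -0.057   0.4549] [3.141 0.    1.57 ] 3
```

View pics/s2.png

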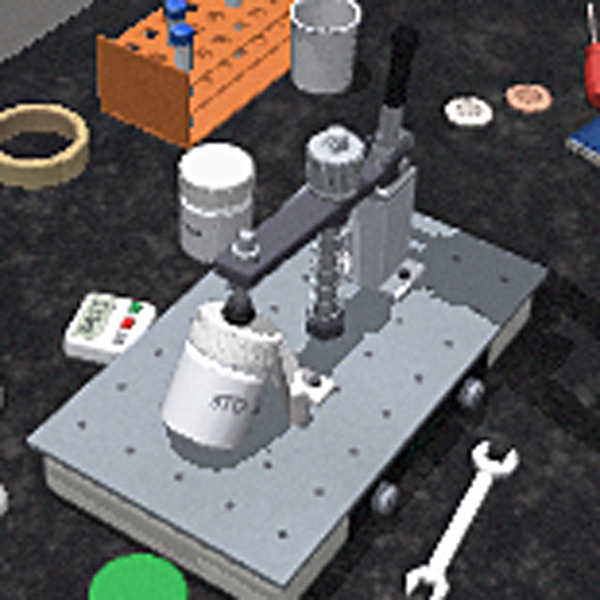

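The jar is tilted: its top leans towards the stop under the foot (lid at crop (235,330)) with its base raised at (205,435), so it tipped on the stop. I'll grip it again, draw it back upright, then push it home low down.

Run:
```python
from h import *
R=Rt(.87); G=np.array([.573,.119,.122]); d=R.apply([0,0,1])
s=plan([((.569,.17,.54),Rt(0)),((.572,.30,.40),Rt(.35)),(G-d*.28,R)])
print("in");s=plan([(G,R)],start=s,tool=.18,vmax=.035)
print("pull");plan([(G+[0,.05,0],R)],start=s,tool=.18,vmax=.01)
```

```text
[[0.9,0.0,0.04],[0.89,0.0,0.05],[0.9,0.01,0.04],[0.89,0.0,0.05],[0.9,0.0,0.04],[0.89,0.0,0.04],[0.54,0.01,0.58],[0.58,0.01,0.56]] 
  [[0.0,0.0,0.0],[0.0,0.0,0.01],[0.01,0.0,0.0],[0.0,0.0,0.0],[0.0,0.0,0.0],[0.0,0.0,0.01],[0.0,-0.58,0.0],[0.0,-0.59,0.0]]
[[0.6,0.02,0.51],[0.64,0.01,0.48],[0.66,0.01,0.44],[0.69,0.01,0.41],[0.27,0.0,0.33],[0.3,0.01,0.31],[0.32,0.0,0.29],[0.34,0.01,0.25]] 
  [[0.0,-0.58,0.0],[0.0,-0.58,0.0],[0.0,-0.59,0.0],[0.0,-0.58,0.0],[0.0,-0.87,0.0],[0.0,-0.86,0.0],[0.0,-0.87,0.0],[0.0,-0.87,0.0]]
[[0.37,0.0,0.22],[0.38,0.01,0.19]] 
  [[0.0,-0.86,0.0],[0.0,-0.87,0.0]]
end [0.5731 0.333  0.3027] [3.141 0.87  1.57 ] 18
in
[[0.0,0.0,0.83],[0.0,0.0,0.84],[0.0,0.0,0.83]] 
  [[0.0,0.0,0.0],[0.0,0.0,0.0],[0.0,0.0,0.0]]
end [0.5731 0.2566 0.2382] [3.141 0.87  1.57 ] 3
pull
[[0.16,0.0,-0.19],[0.16,0.0,-0.19],[0.17,0.0,-0.19],[0.16,0.0,-0.19],[0.16,0.0,-0.19]] 
  [[0.0,0.0,0.0],[0.0,0.0,0.0],[0.0,0.0,0.0],[0.0,0.0,0.0],[0.0,0.0,0.0]]
end [0.5731 0.3065 0.238 ] [3.141 0.87  1.57 ] 5
```

Call:
play_rows(translation=[[0.9,0,0.04],[0.89,0,0.05],[0.9,0.01,0.04],[0.89,0,0.05],[0.9,0,0.04],[0.89,0,0.04],[0.54,0.01,0.58],[0.58,0.01,0.56]], twist=[[0,0,0],[0,0,0.01],[0.01,0,0],[0,0,0],[0,0,0],[0,0,0.01],[0,-0.58,0],[0,-0.59,0]], gripper=[-1,-1,-1,1,1,1,1,1])

```text
time: 10.25
tool_pos: [0.5697, 0.2141, 0.4938]
ee_rot: [3.138, 0.119, 1.57]
wrist_force: [0.2, -0.7, -0.0]
width: 0.0369
finger_force: 0.0
```

Call:
play_rows(translation=[[0.6,0.02,0.51],[0.64,0.01,0.48],[0.66,0.01,0.44],[0.69,0.01,0.41],[0.27,0,0.33],[0.3,0.01,0.31],[0.32,0,0.29],[0.34,0.01,0.25]], twist=[[0,-0.58,0],[0,-0.58,0],[0,-0.59,0],[0,-0.58,0],[0,-0.87,0],[0,-0.86,0],[0,-0.87,0],[0,-0.87,0]], gripper=[1,1,1,1,1,1,1,1])

```text
time: 11.05
tool_pos: [0.5729, 0.322, 0.3343]
ee_rot: [3.141, 0.7, 1.57]
wrist_force: [-0.8, 0.4, -0.1]
width: 0.0939
finger_force: 0.0
```

Call:
play_rows(translation=[[0.37,0,0.22],[0.38,0.01,0.19],[0,0,0],[0,0,0.83],[0,0,0.84],[0,0,0.83],[0,0,0]], twist=[[0,-0.86,0],[0,-0.87,0],[0,0,0],[0,0,0],[0,0,0],[0,0,0],[0,0,0]], gripper=[1,1,1,1,1,1,1])

```text
time: 11.75
tool_pos: [0.5728, 0.2528, 0.2357]
ee_rot: [-3.134, 0.871, 1.572]
wrist_force: [-0.1, -1.0, -0.2]
width: 0.094
finger_force: 0.0
```

Call:
play_rows(translation=[[0,0,0],[0,0,0],[0,0,0],[0,0,0],[0.16,0,-0.19],[0.16,0,-0.19]], twist=[[0,0,0],[0,0,0],[0,0,0],[0,0,0],[0,0,0],[0,0,0]], gripper=[-1,-1,-1,-1,-1,-1])

```text
time: 12.35
tool_pos: [0.5738, 0.2758, 0.2392]
ee_rot: [3.139, 0.872, 1.566]
wrist_force: [0.0, -2.5, 3.6]
width: 0.0596
finger_force: 30.0
```

Call:
play_rows(translation=[[0.17,0,-0.19],[0.16,0,-0.19],[0.16,0,-0.19],[0,0,0]], twist=[[0,0,0],[0,0,0],[0,0,0],[0,0,0]], gripper=[-1,-1,-1,-1])

```text
time: 12.75
tool_pos: [0.5736, 0.3074, 0.2384]
ee_rot: [3.14, 0.869, 1.569]
wrist_force: [-0.4, 0.6, 6.6]
width: 0.0596
finger_force: 30.0
```

Run:
```python
from h import *
o=robot.get_obs();print(o["tool_pos"],o["ee_rot"],o["wrist_force"],o["wrist_torque"],o["width"],o["finger_force"])
p,R=pose(); print(p+R.apply([0,0,.18]))
for c in("top","side"):
    robot.snapshot(c); print([(np.round(d["centre"],3).tolist(),round(d["score"],2)) for d in robot.spot_point("jar",c)])
```

```text
[0.57356133 0.30739582 0.23843805] [3.14007631 0.86947346 1.56902499] [-0.42858975  0.64043003  6.64746292] [-0.54593345  0.06600906 -0.11240245] 0.05964077480327811 30.010670911869965
[0.57359068 0.16987763 0.12229698]
[([0.417, 0.261, 0.0], 0.82), ([0.575, 0.184, 0.07], 0.79), ([0.523, 0.278, -0.0], 0.67)]
[([0.415, 0.258, 0.002], 0.75), ([0.517, 0.279, -0.004], 0.71)]
```

Run:
```python
from h import *
p,R=pose(); g=p+R.apply([0,0,.18])
plan([(g+[0,.004,-.006],Rt(.87+.26))],tool=.18,wmax=.08)
```

```text
[[0.34,0.0,0.04],[0.33,0.0,0.03],[0.34,0.0,-0.01],[0.34,0.0,-0.02]] 
  [[0.0,-0.65,0.0],[0.0,-0.66,-0.01],[0.0,-0.65,0.0],[0.0,-0.66,0.0]]
end [0.5736 0.3365 0.1932] [3.141 1.13  1.57 ] 4
```

Call:
play_rows(translation=[[0.34,0,0.04],[0.33,0,0.03],[0.34,0,-0.01],[0.34,0,-0.02],[0,0,0],[0,0,0]], twist=[[0,-0.65,0],[0,-0.66,0],[0,-0.65,0],[0,-0.66,0],[0,0,0],[0,0,0]], gripper=[-1,-1,-1,-1,-1,-1])

```text
time: 13.55
tool_pos: [0.5738, 0.3377, 0.1945]
ee_rot: [3.129, 1.131, 1.561]
wrist_force: [0.9, 4.9, 10.3]
width: 0.0599
finger_force: 30.0
```

Run:
```python
from h import *
o=robot.get_obs();print(o["tool_pos"],o["ee_rot"],o["wrist_force"],o["wrist_torque"],o["width"],o["joint_positions"].round(2))
p,R=pose(); print(p+R.apply([0,0,.18]))
for c in("top","side"):
    im=robot.snapshot(c); print([(np.round(d["centre"],3).tolist(),round(d["score"],2)) for d in robot.spot_point("jar",c)])
```

```text
[0.57382579 0.3377254  0.19452405] [3.12943496 1.13071401 1.56122339] [ 0.91128779  4.85791774 10.29278125] [-0.71631516 -0.21457728  0.10270857] 0.05985711707820261 [ 0.62  0.7   1.15 -0.93  1.96  0.56]
[0.57445522 0.17487496 0.1178472 ]
[([0.576, 0.18, 0.066], 0.92), ([0.523, 0.277, 0.002], 0.73), ([0.42, 0.26, 0.003], 0.62)]
[([0.416, 0.264, -0.001], 0.84), ([0.514, 0.279, -0.005], 0.83)]
```

Call:
play_rows(translation=[[0,0,0],[0,0,0],[0,0,0],[0,0,0],[0,0,0]], twist=[[0,0,0],[0,0,0],[0,0,0],[0,0,0],[0,0,0]], gripper=[0,0.5,0.8,1,1])

```text
time: 14.25
tool_pos: [0.5736, 0.3349, 0.1912]
ee_rot: [-3.137, 1.132, 1.573]
wrist_force: [-0.4, -0.4, -0.3]
width: 0.0884
finger_force: 0.0
```

Run:
```python
from h import *
o=robot.get_obs();print(o["tool_pos"],o["ee_rot"],o["wrist_force"],o["width"])
p,R=pose();d=R.apply([0,0,1])
robot.snapshot("top");print([(np.round(d["centre"],3).tolist(),round(d["score"],2)) for d in robot.spot_point("jar","top")])
s=plan([(p-d*.08,R)])
print("to push");s=plan([((.573,.26,.13),Rt(.87)),((.573,.24,.085),Rt(.87))],start=(s[0]+d*0,s[1]),tool=0.199)
```

```text
[0.57357666 0.33486237 0.19119256] [-3.13747809  1.13209768  1.57259527] [-0.4286502  -0.36259219 -0.32482193] 0.0884230268570521
[([0.419, 0.261, 0.003], 0.61), ([0.574, 0.181, 0.066], 0.56), ([0.521, 0.275, 0.001], 0.41), ([0.735, -0.097, -0.004], 0.35)]
[[0.0,0.0,-0.67],[0.01,0.0,-0.66],[0.0,0.0,-0.67]] 
  [[0.0,0.0,0.0],[0.0,0.0,0.0],[0.0,0.0,-0.01]]
end [0.5739 0.4073 0.2253] [-3.137  1.132  1.573] 3
to push
[[-0.23,-0.01,-0.15],[-0.22,-0.01,-0.18],[-0.2,0.0,-0.19],[0.27,0.0,0.55],[0.26,0.0,0.56]] 
  [[-0.01,0.87,0.0],[-0.01,0.88,0.0],[-0.01,0.87,0.01],[0.0,0.0,0.0],[0.0,0.0,0.0]]
end [0.5732 0.392  0.2134] [3.141 0.87  1.57 ] 5
```

Call:
play_rows(translation=[[0,0,-0.67],[0,0,-0.67],[0,0,-0.67],[-0.23,-0.01,-0.15],[-0.22,-0.01,-0.18],[-0.2,0,-0.19],[0,0,0],[0,0,0]], twist=[[0,0,0],[0,0,0],[0,0,0],[-0.01,0.87,0],[-0.01,0.88,0],[-0.01,0.87,0.01],[0,0,0],[0,0,0]], gripper=[1,1,1,-1,-1,-1,-1,-1])

```text
time: 15.15
tool_pos: [0.5731, 0.4123, 0.2597]
ee_rot: [3.137, 0.871, 1.567]
wrist_force: [0.5, 0.2, 0.3]
width: 0.0577
finger_force: 0.0
```

Run:
```python
from h import *
o=robot.get_obs();print(o["tool_pos"],o["ee_rot"],o["wrist_force"],o["width"])
for c in("top","side"):
  im=robot.snapshot(c);print([(np.round(d["centre"],3).tolist(),round(d["score"],2)) for d in robot.spot_point("jar",c)])
  if c=="top": cv2.imwrite("pics/t3.png",cv2.resize(im[140:245,180:345,::-1],(790,503)))
s=plan([((.573,.235,.086),Rt(.87))],tool=0.199,vmax=.03)
print("push");s=plan([((.571,.145,.086),Rt(.87))],start=s,tool=0.199,vmax=.012)
```

```text
[0.57313391 0.4123117  0.25972572] [3.13721118 0.87114523 1.56703757] [0.53366078 0.1965267  0.31565134] 0.05768673472414662
[([0.577, 0.181, 0.061], 0.71), ([0.521, 0.278, -0.001], 0.55)]
[([0.416, 0.262, 0.001], 0.7), ([0.516, 0.278, -0.005], 0.56)]
[[0.21,0.0,0.59],[0.21,0.0,0.59]] 
  [[0.0,0.01,0.0],[0.0,0.02,0.0]]
end [0.5729 0.3871 0.2145] [3.141 0.87  1.571] 2
push
[[-0.18,-0.01,0.22],[-0.18,0.0,0.21],[-0.18,-0.01,0.22],[-0.18,0.0,0.21],[-0.19,-0.01,0.22],[-0.18,-0.01,0.21],[-0.18,0.0,0.22],[-0.18,-0.01,0.21]] 
  [[0.0,0.0,0.0],[0.0,0.0,0.0],[0.0,0.0,0.0],[0.0,0.0,0.0],[0.0,0.0,0.0],[0.0,0.0,0.0],[0.0,0.0,0.0],[0.0,0.0,0.0]]
end [0.5709 0.2971 0.2144] [3.141 0.87  1.571] 8
```

View pics/t3.png

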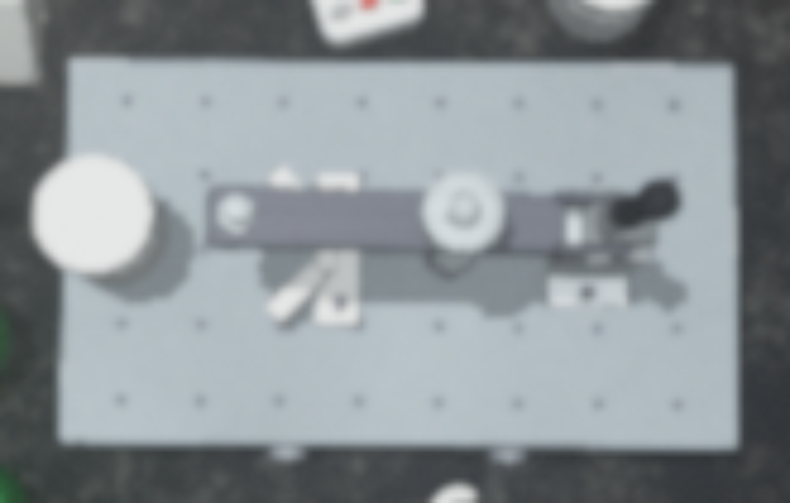

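The jar is upright again, a round disc at crop (92,213). I'll push it low with closed fingers and look partway.

Call:
play_rows(translation=[[0,0.05,0],[0,0,0],[0.21,0,0.59],[0.21,0,0.59],[-0.18,0,0.22],[-0.18,0,0.21],[-0.18,0,0.22],[0,0,0]], twist=[[0,0,0],[0,0,0],[0,0.01,0],[0,0.02,0],[0,0,0],[0,0,0],[0,0,0],[0,0,0]], gripper=[-1,-1,-1,-1,-1,-1,-1,-1])

```text
time: 16.15
tool_pos: [0.5757, 0.3523, 0.2178]
ee_rot: [3.134, 0.866, 1.563]
wrist_force: [0.2, 1.1, 0.6]
width: 0.0006
finger_force: 0.3
```

Run:
```python
from h import *
o=robot.get_obs();print(o["tool_pos"],o["ee_rot"],o["wrist_force"],o["width"])
p,R=pose();print(p+R.apply([0,0,.199]))
for c in("top","side"):
  im=robot.snapshot(c);print([(np.round(d["centre"],3).tolist(),round(d["score"],2)) for d in robot.spot_point("jar",c)])
```

```text
[0.57569901 0.35232128 0.21777858] [3.13414211 0.86605826 1.56347156] [0.23359189 1.13670079 0.57607681] 0.0006472993095521855
[0.57607126 0.20072422 0.08886313]
[([0.52, 0.277, 0.001], 0.75), ([0.574, 0.166, 0.06], 0.73), ([0.421, 0.26, 0.0], 0.63)]
[([0.414, 0.262, 0.001], 0.93), ([0.515, 0.279, -0.004], 0.7)]
```

Call:
play_rows(translation=[[-0.15,0.02,0.2],[-0.15,0.02,0.2],[-0.16,0.02,0.19],[-0.16,0.02,0.19],[-0.16,0,0.19],[0,0,0]], twist=[[0,0,0],[0,0,0],[0,0,0],[0,0,0],[0,0,0],[0,0,0]], gripper=[-1,-1,-1,-1,-1,-1])

```text
time: 16.95
tool_pos: [0.5785, 0.302, 0.2144]
ee_rot: [3.139, 0.868, 1.567]
wrist_force: [0.5, -0.3, 0.6]
width: 0.0008
finger_force: 0.0
```

Run:
```python
from h import *
o=robot.get_obs();print(o["tool_pos"],o["ee_rot"],o["wrist_force"],o["width"])
p,R=pose();print(p+R.apply([0,0,.199]))
for c in("top",):
  im=robot.snapshot(c);print([(np.round(d["centre"],3).tolist(),round(d["score"],2)) for d in robot.spot_point("jar",c)])
```

```text
[0.57852382 0.30199363 0.21442078] [3.1387168  0.86767025 1.56654766] [ 0.52539264 -0.30831073  0.57688815] 0.0007572335533863462
[0.57845115 0.15019111 0.08574681]
[([0.422, 0.26, -0.0], 0.9), ([0.52, 0.279, 0.001], 0.72)]
```

Call:
play_rows(translation=[[0.05,-0.18,-0.06],[-0.1,0,0.12],[-0.08,0,0.1],[-0.06,0,0.08],[0,0,0]], twist=[[0,0,0],[0,0,0],[0,0,0],[0,0,0],[0,0,0]], gripper=[-1,-1,-1,-1,-1])

```text
time: 17.55
tool_pos: [0.5693, 0.2939, 0.215]
ee_rot: [-3.14, 0.862, 1.571]
wrist_force: [-7.6, 12.3, 4.5]
width: 0.0004
finger_force: 7.1
```

Call:
play_rows(translation=[[-0.03,0,0.04],[0,0,0]], twist=[[0,0,0],[0,0,0]], gripper=[-1,-1])

```text
time: 17.75
tool_pos: [0.5688, 0.2931, 0.2152]
ee_rot: [-3.139, 0.86, 1.572]
wrist_force: [-10.4, 17.1, 5.1]
width: 0.0004
finger_force: 9.5
```

Run:
```python
from h import *
o=robot.get_obs();print(o["tool_pos"],o["ee_rot"],o["wrist_force"],o["width"])
p,R=pose();print(p+R.apply([0,0,.199]))
```

```text
[0.56876613 0.29307431 0.21521589] [-3.13939839  0.85975253  1.57233682] [-10.35890123  17.06405921   5.13872294] 0.0004159207225139535
[0.56856174 0.14229564 0.08534383]
```

Call:
play_rows(translation=[[0.1,0,-0.12],[0.16,0,-0.19],[0.16,0,-0.19],[0.16,0,-0.19],[0.16,0,-0.19],[0,0,0]], twist=[[0,0,0],[0,0,0],[0,0,0],[0,0,0],[0,0,0],[0,0,0]], gripper=[-1,-1,-1,-1,-1,-1])

```text
time: 18.35
tool_pos: [0.5712, 0.3368, 0.2139]
ee_rot: [3.138, 0.867, 1.569]
wrist_force: [-0.8, -0.0, 0.0]
width: 0.0005
finger_force: 0.0
```

Run:
```python
from h import *
o=robot.get_obs();print(o["tool_pos"],o["wrist_force"])
a=robot.snapshot("top")
for n in("jar","nest","bar_nose"):print(n,[(np.round(d["centre"],3).tolist(),round(d["score"],2)) for d in robot.spot_point(n,"top")])
b=robot.snapshot("side")
for n in("jar","nest","bar_nose"):print(n,[(np.round(d["centre"],3).tolist(),round(d["score"],2)) for d in robot.spot_point(n,"side")])
a=cv2.resize(a[150:230,185:285,::-1],(560,448),interpolation=cv2.INTER_CUBIC);b=b[160:260,205:265,::-1];b=cv2.resize(b,(240,400),interpolation=cv2.INTER_CUBIC)
b=cv2.copyMakeBorder(b,0,48,0,0,0);cv2.imwrite("pics/m4.png",np.hstack([a,b]))
```

```text
[0.57119904 0.33680737 0.21387309] [-0.84414068 -0.04086274  0.00658862]
jar [([0.521, 0.275, 0.005], 0.89), ([0.579, 0.114, 0.063], 0.85), ([0.419, 0.259, 0.001], 0.55)]
nest []
bar_nose [([0.566, 0.099, 0.208], 0.93)]
jar [([0.415, 0.261, -0.001], 0.94), ([0.517, 0.28, -0.004], 0.92)]
nest []
bar_nose [([0.568, 0.1, 0.203], 0.7), ([0.566, -0.01, 0.215], 0.56)]
```

View pics/m4.png

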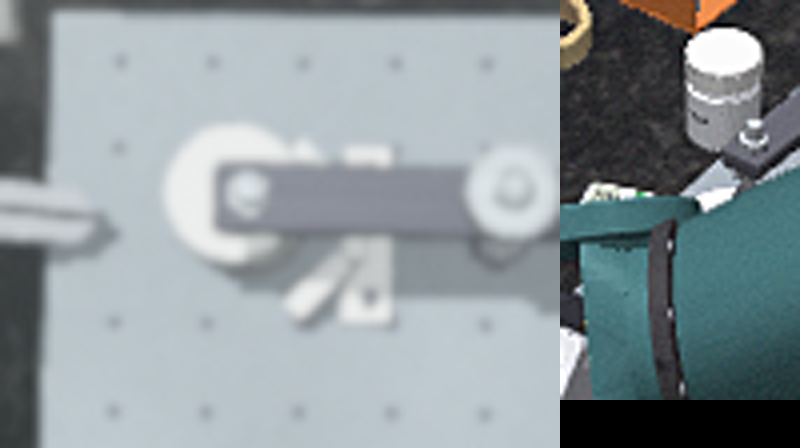

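The jar is upright but touches only the +x cheek: it stands at (0.579, 0.114) and home is about (0.570, 0.100). I'll push from its +x/+y side, down along that cheek.

Call:
play_rows(translation=[[0,0.85,0],[-0.28,0,0.33],[-0.26,0,0.3],[-0.06,-0.05,0.07],[-0.06,-0.06,0.07],[-0.06,-0.06,0.07],[0,0,0]], twist=[[0,0,0],[0,0,0],[0,0,0],[0,0,0],[0,0,0],[0,0,0],[0,0,0]], gripper=[-1,-1,-1,-1,-1,-1,-1])

```text
time: 19.45
tool_pos: [0.5979, 0.2916, 0.2148]
ee_rot: [3.137, 0.867, 1.568]
wrist_force: [-0.3, 0.5, 0.4]
width: 0.0004
finger_force: 0.0
```

Run:
```python
from h import *
o=robot.get_obs();p,R=pose();print(p+R.apply([0,0,.199]),o["wrist_force"])
a=robot.snapshot("top")
for n in("jar",):print(n,[(np.round(d["centre"],3).tolist(),round(d["score"],2)) for d in robot.spot_point(n,"top")])
```

```text
[0.59837215 0.13992105 0.08600332] [-0.32391093  0.45123285  0.43178945]
jar [([0.523, 0.277, -0.001], 0.74), ([0.577, 0.114, 0.062], 0.63), ([0.42, 0.261, -0.001], 0.61)]
```

Call:
play_rows(translation=[[-0.05,-0.05,0.06],[-0.05,-0.05,0.06],[0,0,0]], twist=[[0,0,0],[0,0,0],[0,0,0]], gripper=[-1,-1,-1])

```text
time: 19.85
tool_pos: [0.5941, 0.2854, 0.2149]
ee_rot: [3.137, 0.866, 1.568]
wrist_force: [-0.3, 4.1, 0.8]
width: 0.0003
finger_force: 1.5
```

Call:
play_rows(translation=[[-0.04,-0.05,0.05],[-0.02,-0.05,0.03],[0,0,0]], twist=[[0,0,0],[0,0,0],[0,0,0]], gripper=[-1,-1,-1])

```text
time: 20.15
tool_pos: [0.5901, 0.2812, 0.2144]
ee_rot: [3.138, 0.867, 1.568]
wrist_force: [0.5, 4.7, 1.4]
width: 0.0003
finger_force: 1.7
```

Run:
```python
from h import *
o=robot.get_obs();p,R=pose();print(p+R.apply([0,0,.199]),o["wrist_force"])
a=robot.snapshot("top")
for n in("jar",):print(n,[(np.round(d["centre"],3).tolist(),round(d["score"],2)) for d in robot.spot_point(n,"top")])
```

```text
[0.5905063  0.12952587 0.08557054] [0.46792876 4.72047409 1.44402874]
jar [([0.521, 0.278, 0.001], 0.93), ([0.42, 0.259, 0.001], 0.77), ([0.567, 0.104, 0.063], 0.72)]
```

Call:
play_rows(translation=[[0.24,0,-0.28],[0,-0.52,0],[-0.08,0,0.1],[-0.03,0,0.04],[0,0,0]], twist=[[0,0,0],[0,0,0],[0,0,0],[0,0,0],[0,0,0]], gripper=[-1,-1,-1,-1,-1])

```text
time: 20.75
tool_pos: [0.5699, 0.2884, 0.2136]
ee_rot: [3.138, 0.867, 1.567]
wrist_force: [-0.8, 1.8, -0.5]
width: 0.0008
finger_force: 0.7
```

Call:
play_rows(translation=[[-0.03,0,0.04],[0,0,0]], twist=[[0,0,0],[0,0,0]], gripper=[-1,-1])

```text
time: 20.95
tool_pos: [0.5696, 0.2873, 0.2141]
ee_rot: [3.138, 0.865, 1.568]
wrist_force: [-1.6, 5.4, 1.5]
width: 0.0003
finger_force: 2.5
```

Run:
```python
from h import *
o=robot.get_obs();p,R=pose();print(p+R.apply([0,0,.199]),o["wrist_force"])
a=robot.snapshot("top")
for n in("jar",):print(n,[(np.round(d["centre"],3).tolist(),round(d["score"],2)) for d in robot.spot_point(n,"top")])
```

```text
[0.56976776 0.13587648 0.0849814 ] [-1.56797892  5.38310582  1.45663413]
jar [([0.568, 0.105, 0.06], 0.64), ([0.419, 0.262, 0.002], 0.61), ([0.522, 0.277, -0.001], 0.47)]
```

Call:
play_rows(translation=[[-0.04,0,0.05],[0,0,0]], twist=[[0,0,0],[0,0,0]], gripper=[-1,-1])

```text
time: 21.25
tool_pos: [0.5689, 0.2862, 0.2145]
ee_rot: [3.139, 0.862, 1.569]
wrist_force: [-5.1, 11.6, 4.0]
width: 0.0002
finger_force: 5.6
```

Run:
```python
from h import *
o=robot.get_obs();p,R=pose();print(p+R.apply([0,0,.199]),o["wrist_force"])
R2=R; d=R.apply([0,0,1])
s=plan([(p-d*.1,R)])
s=plan([((.569,.28,.42),Rt(.3)),((.569,.10,.55),Rt(0)),((.569,-.05,.55),Rt(0))],start=s)
plan([((.569,-.057,.455),Rt(0))],start=s)
```

```text
[0.5691235  0.13509781 0.08501395] [-5.12275186 11.6052267   3.99317769]
[[0.0,0.0,-0.83],[0.0,0.0,-0.84],[0.0,0.0,-0.83]] 
  [[0.0,0.0,0.0],[0.0,0.0,0.0],[0.0,0.0,0.0]]
end [0.5688 0.3621 0.2796] [3.139 0.862 1.569] 3
[[-0.67,0.0,-0.12],[-0.65,0.0,-0.18],[-0.63,0.0,-0.25],[-0.61,0.01,-0.3],[-0.57,0.0,-0.35],[-0.54,0.0,-0.41],[-0.88,0.0,-0.3],[-0.86,0.0,-0.34]] 
  [[0.0,0.94,0.0],[0.0,0.93,0.0],[0.01,0.94,0.0],[0.0,0.94,-0.01],[0.0,0.93,0.0],[0.0,0.94,0.0],[0.0,0.5,0.0],[0.0,0.5,0.0]]
[[-0.84,0.0,-0.38],[-0.83,0.0,-0.42],[-0.8,0.0,-0.47],[-0.77,0.0,-0.5],[-0.94,0.0,0.0],[-0.94,0.0,0.0],[-0.93,0.0,0.0],[-0.94,0.0,0.0]] 
  [[0.0,0.5,0.0],[0.0,0.5,0.0],[0.0,0.5,0.0],[0.0,0.5,0.0],[0.0,0.0,0.0],[0.0,0.0,0.0],[0.0,0.0,0.0],[0.0,0.0,0.0]]
end [ 0.5691 -0.0499  0.5499] [3.141 0.    1.571] 16
[[-0.06,0.0,0.79],[-0.06,0.0,0.79],[-0.06,0.0,0.79]] 
  [[0.0,0.0,0.0],[0.0,0.0,0.0],[0.0,0.0,0.0]]
end [ 0.5691 -0.0571  0.4551] [3.141 0.    1.571] 3
```

Call:
play_rows(translation=[[0,0,-0.83],[0,0,-0.84],[0,0,-0.83],[-0.67,0,-0.12],[-0.65,0,-0.18],[-0.63,0,-0.25],[-0.61,0,-0.3],[-0.57,0,-0.35]], twist=[[0,0,0],[0,0,0],[0,0,0],[0,0.94,0],[0,0.93,0],[0,0.94,0],[0,0.94,0],[0,0.93,0]], gripper=[-1,-1,-1,-1,-1,-1,-1,-1])

```text
time: 22.05
tool_pos: [0.5695, 0.2916, 0.3967]
ee_rot: [3.138, 0.396, 1.568]
wrist_force: [0.1, -0.8, -0.1]
width: 0.0004
finger_force: 0.0
```

Call:
play_rows(translation=[[-0.54,0,-0.41],[-0.88,0,-0.3],[-0.86,0,-0.34],[-0.84,0,-0.38],[-0.83,0,-0.42],[-0.8,0,-0.47],[-0.77,0,-0.5],[-0.94,0,0]], twist=[[0,0.94,0],[0,0.5,0],[0,0.5,0],[0,0.5,0],[0,0.5,0],[0,0.5,0],[0,0.5,0],[0,0,0]], gripper=[-1,-1,-1,-1,-1,-1,-1,-1])

```text
time: 22.85
tool_pos: [0.5681, 0.0603, 0.5546]
ee_rot: [3.131, 0.005, 1.57]
wrist_force: [1.3, -0.1, 0.1]
width: 0.0002
finger_force: 0.0
```

Call:
play_rows(translation=[[-0.94,0,0],[-0.93,0,0],[-0.94,0,0],[0,0,0]], twist=[[0,0,0],[0,0,0],[0,0,0],[0,0,0]], gripper=[-1,-1,-1,-1])

```text
time: 23.25
tool_pos: [0.5687, -0.0549, 0.5503]
ee_rot: [3.14, 0.008, 1.563]
wrist_force: [-0.6, -0.1, 0.9]
width: 0.0005
finger_force: 0.0
```

Run:
```python
from h import *
o=robot.get_obs();p,R=pose();print(p,o["ee_rot"],o["wrist_force"])
b=robot.snapshot("side")
for n in("jar","lever_tip","lever_pivot","bar_nose"):print(n,[(np.round(d["centre"],3).tolist(),round(d["score"],2)) for d in robot.spot_point(n,"side")])
cv2.imwrite("pics/s5.png",cv2.resize(b[140:260,205:325,::-1],(600,600),interpolation=cv2.INTER_CUBIC))
plan([((.569,-.057,.452),Rt(0))])
```

```text
[ 0.56868384 -0.05485853  0.55032032] [3.13992218 0.00768674 1.56296093] [-0.58014784 -0.09624555  0.86948528]
jar [([0.566, 0.093, 0.062], 0.81), ([0.515, 0.278, -0.002], 0.79), ([0.416, 0.264, 0.002], 0.59)]
lever_tip [([0.571, -0.091, 0.255], 0.65)]
lever_pivot [([0.57, -0.079, 0.179], 0.67)]
bar_nose [([0.569, 0.101, 0.203], 0.9)]
[[-0.06,0.0,0.82],[-0.06,0.0,0.83],[-0.06,0.0,0.82]] 
  [[0.01,0.02,0.0],[0.01,0.01,0.01],[0.01,0.02,0.0]]
end [ 0.5689 -0.0568  0.4521] [-3.141  0.     1.571] 3
```

View pics/s5.png

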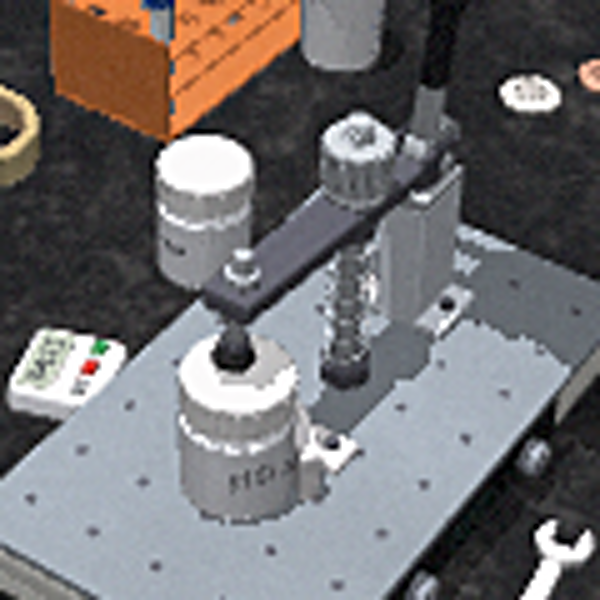

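The jar now stands upright and home in the V under the foot (lid centre at crop (238,370), foot just above it). Next is the lever feel test.

```bash
cat >> h.py <<'E'
PIV=np.array([-.078,.180])
def tipc(a,r=.072,w=.008,g=.0075):
    f=.17+a; pv=PIV+[0,.009*np.sin(1.05*a)]
    c=pv+r*np.array([-np.sin(f),np.cos(f)])+g*np.array([np.cos(f),np.sin(f)])
    return c+[w,0]
E
python3 - <<'E'
from h import *
for a in np.arange(-.1,1.7,.1): print(round(a,2),tipc(a).round(4),"step",((tipc(a+.1)-tipc(a))/.04).round(3))
E
```

```text
-0.1 [-0.0676  0.2514] step [-0.181  0.021]
0.0 [-0.0748  0.2522] step [-0.18   0.003]
0.1 [-0.082   0.2523] step [-0.177 -0.015]
0.2 [-0.089   0.2517] step [-0.172 -0.033]
0.3 [-0.0959  0.2504] step [-0.165 -0.051]
0.4 [-0.1025  0.2483] step [-0.157 -0.068]
0.5 [-0.1088  0.2456] step [-0.148 -0.085]
0.6 [-0.1147  0.2422] step [-0.136 -0.1  ]
0.7 [-0.1202  0.2382] step [-0.124 -0.115]
0.8 [-0.1252  0.2336] step [-0.11  -0.129]
0.9 [-0.1296  0.2284] step [-0.095 -0.141]
1.0 [-0.1334  0.2228] step [-0.079 -0.152]
1.1 [-0.1365  0.2167] step [-0.063 -0.161]
1.2 [-0.1391  0.2103] step [-0.046 -0.169]
1.3 [-0.1409  0.2035] step [-0.028 -0.175]
1.4 [-0.142   0.1965] step [-0.01  -0.179]
1.5 [-0.1424  0.1893] step [ 0.008 -0.182]
1.6 [-0.1421  0.1821] step [ 0.026 -0.183]
```

Call:
play_rows(translation=[[-0.06,0,0.82],[-0.06,0,0.83],[-0.06,0,0.82],[0,0,0]], twist=[[0.01,0.02,0],[0.01,0.01,0.01],[0.01,0.02,0],[0,0,0]], gripper=[-1,-1,-1,-1])

```text
time: 23.9
tool_pos: [0.5684, -0.0565, 0.4458]
ee_rot: [-3.13, -0.002, 1.571]
wrist_force: [-0.6, 0.4, -0.8]
width: 0.0003
finger_force: 0.0
```

Call:
play_rows(translation=[[-0.28,0,0],[0,0,0]], twist=[[0,0,0],[0,0,0]], gripper=[-1,-1])

```text
time: 24.1
tool_pos: [0.5691, -0.0695, 0.4548]
ee_rot: [3.138, 0.002, 1.569]
wrist_force: [-0.7, -0.3, 0.6]
width: 0.0003
finger_force: 0.0
```

Call:
play_rows(translation=[[-0.1,0,0],[0,0,0]], twist=[[0,0,0],[0,0,0]], gripper=[-1,-1])

```text
time: 24.3
tool_pos: [0.5689, -0.0734, 0.454]
ee_rot: [3.139, 0.001, 1.569]
wrist_force: [0.4, 0.4, -0.3]
width: 0.0
finger_force: 0.0
```

Call:
play_rows(translation=[[-0.1,0,0],[0,0,0]], twist=[[0,0,0],[0,0,0]], gripper=[-1,-1])

```text
time: 24.5
tool_pos: [0.5688, -0.0774, 0.4525]
ee_rot: [3.141, 0.0, 1.569]
wrist_force: [0.4, -0.0, 0.5]
width: 0.0005
finger_force: 0.1
```

Call:
play_rows(translation=[[-0.1,0,0],[0,0,0]], twist=[[0,0,0],[0,0,0]], gripper=[-1,-1])

```text
time: 24.7
tool_pos: [0.5688, -0.0814, 0.4519]
ee_rot: [-3.141, 0.0, 1.569]
wrist_force: [0.8, 0.2, -0.4]
width: 0.0004
finger_force: 0.1
```

Call:
play_rows(translation=[[-0.17,0,0.03],[0,0,0]], twist=[[0,0,0],[0,0,0]], gripper=[-1,-1])

```text
time: 24.9
tool_pos: [0.5688, -0.0885, 0.4504]
ee_rot: [-3.14, 0.0, 1.569]
wrist_force: [0.9, 0.4, 0.4]
width: 0.0005
finger_force: 0.0
```

```bash
cat >> h.py <<'E'
def feel(n=3,cam="top",name=None):
    F=[robot.get_obs()["wrist_force"]]
    for i in range(n): robot.snapshot(cam); F.append(robot.get_obs()["wrist_force"])
    p=robot.get_obs()["tool_pos"]; print("F",np.mean(F,0).round(2),"p",p.round(4))
    if name: print(name,[(np.round(d["centre"],3).tolist(),round(d["score"],2)) for d in robot.spot_point(name,cam)])
    return np.mean(F,0),p
E
python3 - <<'E'
from h import *
feel(3,"top","lever_tip"); feel(3,"side","lever_tip"); print(robot.get_obs()["time"])
E
```

```text
F [0.35 0.14 0.03] p [ 0.5688 -0.0879  0.4505]
lever_tip []
F [-0.36  0.35  0.36] p [ 0.5688 -0.0877  0.4507]
lever_tip [([0.567, -0.108, 0.257], 0.66)]
25.3
```

Call:
play_rows(translation=[[-0.17,0,0.05],[0,0,0]], twist=[[0,0,0],[0,0,0]], gripper=[-1,-1])

```text
time: 25.5
tool_pos: [0.5688, -0.0952, 0.4484]
ee_rot: [-3.141, 0.0, 1.569]
wrist_force: [-0.4, -0.5, -0.1]
width: 0.0004
finger_force: 0.0
```

Call:
play_rows(translation=[[-0.16,0,0.06],[0,0,0]], twist=[[0,0,0],[0,0,0]], gripper=[-1,-1])

```text
time: 25.7
tool_pos: [0.5688, -0.1017, 0.4459]
ee_rot: [-3.141, 0.0, 1.569]
wrist_force: [-0.0, 0.1, 0.2]
width: 0.0009
finger_force: 0.1
```

Run:
```python
from h import *
feel(3,"side","lever_tip")
```

```text
F [-0.17 -0.21  0.03] p [ 0.5688 -0.1012  0.4461]
lever_tip [([0.571, -0.123, 0.248], 0.57), ([0.566, -0.015, -0.003], 0.57)]
```

Call:
play_rows(translation=[[-0.15,0,0.07],[0,0,0]], twist=[[0,0,0],[0,0,0]], gripper=[-1,-1])

```text
time: 26.1
tool_pos: [0.5688, -0.1071, 0.4433]
ee_rot: [-3.141, -0.001, 1.57]
wrist_force: [0.8, 1.1, 1.7]
width: 0.0005
finger_force: 0.8
```

Run:
```python
from h import *
feel(3,"side","lever_tip")
```

```text
F [0.86 1.43 0.75] p [ 0.5688 -0.1069  0.4436]
lever_tip [([0.569, -0.13, 0.245], 0.52)]
```

Call:
play_rows(translation=[[-0.14,0,0.09],[0,0,0]], twist=[[0,0,0],[0,0,0]], gripper=[-1,-1])

```text
time: 26.5
tool_pos: [0.5688, -0.1128, 0.4401]
ee_rot: [3.141, -0.0, 1.57]
wrist_force: [-0.5, 2.2, 4.0]
width: 0.0002
finger_force: 1.8
```

Run:
```python
from h import *
feel(3,"side","lever_tip")
```

```text
F [0.34 2.29 3.03] p [ 0.5688 -0.1126  0.4402]
lever_tip [([0.566, -0.132, 0.242], 0.66)]
```

The bite begins at about 0.45 rad: no force at 0.4, 1.6 N at 0.5 and 3.75 N at 0.6. That is a gap of about 6.5 mm, and a half-swing bite needs 10.65 mm, so I'll loosen the nut about 2.0 rad. First I'll swing the lever back open from its -y side.

Call:
play_rows(translation=[[0.05,0,-0.3],[0,0,-1],[0,0,-1],[-0.6,0,-0.3],[-0.97,0,0],[-0.35,0,0.9],[0,0,0.9],[0,0,0.85]], twist=[[0,0,0],[0,0,0],[0,0,0],[0,0,0],[0,0,0],[0,0,0],[0,0,0],[0,0,0]], gripper=[-1,-1,-1,-1,-1,-1,-1,-1])

```text
time: 27.5
tool_pos: [0.5684, -0.1887, 0.4366]
ee_rot: [-3.14, 0.002, 1.567]
wrist_force: [0.3, 0.0, -0.2]
width: 0.0004
finger_force: 0.0
```

Call:
play_rows(translation=[[0.5,0,0],[0.25,0,0],[0.25,0,0],[0.25,0,0],[0.25,0,0],[0.2,0,0],[0,0,0]], twist=[[0,0,0],[0,0,0],[0,0,0],[0,0,0],[0,0,0],[0,0,0],[0,0,0]], gripper=[-1,-1,-1,-1,-1,-1,-1])

```text
time: 28.2
tool_pos: [0.5687, -0.1181, 0.4384]
ee_rot: [3.142, -0.001, 1.571]
wrist_force: [1.3, -0.8, 0.8]
width: 0.0006
finger_force: 0.0
```

Run:
```python
from h import *
feel(1,"side","lever_tip")
```

```text
F [ 0.7  -0.54  0.43] p [ 0.5687 -0.1185  0.4379]
lever_tip [([0.568, -0.091, 0.256], 0.66)]
```

Call:
play_rows(translation=[[0.12,0,0],[0,0,0]], twist=[[0,0,0],[0,0,0]], gripper=[-1,-1])

```text
time: 28.5
tool_pos: [0.5688, -0.1145, 0.4376]
ee_rot: [-3.14, -0.0, 1.57]
wrist_force: [-0.4, -0.9, 0.2]
width: 0.0005
finger_force: 0.1
```

Run:
```python
from h import *
feel(1,"side","lever_tip")
p,R=pose()
s=plan([(p+[0,-.012,0],R),((.5685,-.13,.53),Rt(0)),((.568,-.0095,.52),Rt(0)),((.568,-.0095,.226+.18),Rt(0))])
```

```text
F [ 0.16 -0.59  0.06] p [ 0.5688 -0.1145  0.4376]
lever_tip [([0.567, -0.091, 0.259], 0.56), ([0.413, 0.04, -0.004], 0.5)]
[[-0.3,0.0,0.0],[-0.03,0.0,-0.77],[-0.03,-0.01,-0.77],[-0.03,0.0,-0.77],[0.75,0.0,0.06],[0.76,-0.01,0.07],[0.75,0.0,0.06],[0.76,0.0,0.06]] 
  [[0.0,0.0,0.0],[0.0,0.0,0.0],[-0.01,0.0,-0.01],[0.0,0.0,0.0],[0.0,0.0,0.0],[0.0,0.0,0.0],[0.0,0.0,0.0],[0.0,0.0,0.0]]
[[0.0,0.0,0.71],[0.0,0.0,0.72],[0.0,0.0,0.71],[0.0,0.0,0.71]] 
  [[0.0,0.0,0.0],[0.0,0.0,0.0],[0.0,0.0,0.0],[0.0,0.0,0.0]]
end [ 0.568  -0.0093  0.406 ] [-3.141 -0.     1.571] 12
```

Call:
play_rows(translation=[[-0.3,0,0],[-0.03,0,-0.77],[-0.03,-0.01,-0.77],[-0.03,0,-0.77],[0.75,0,0.06],[0.76,-0.01,0.07],[0.75,0,0.06],[0.76,0,0.06]], twist=[[0,0,0],[0,0,0],[0,0,0],[0,0,0],[0,0,0],[0,0,0],[0,0,0],[0,0,0]], gripper=[-1,-1,-1,0.4,0.4,0.4,0.4,0.4])

```text
time: 29.4
tool_pos: [0.5682, -0.0093, 0.5202]
ee_rot: [-3.141, 0.0, 1.568]
wrist_force: [-0.3, 0.0, 0.0]
width: 0.0368
finger_force: 0.0
```

Call:
play_rows(translation=[[0,0,0.71],[0,0,0.72],[0,0,0.71],[0,0,0.71],[0,0,0]], twist=[[0,0,0],[0,0,0],[0,0,0],[0,0,0],[0,0,0]], gripper=[0.4,0.4,0.4,0.4,0.4])

```text
time: 29.9
tool_pos: [0.5675, -0.01, 0.401]
ee_rot: [-3.131, -0.001, 1.569]
wrist_force: [-0.5, 0.3, -0.9]
width: 0.0654
finger_force: 0.0
```

Run:
```python
from h import *
feel(0); o=robot.get_obs(); print(o["ee_rot"],o["width"],o["joint_positions"].round(2),o["time"])
```

```text
F [-0.54  0.27 -0.85] p [ 0.5675 -0.01    0.401 ]
[-3.13109448e+00 -8.69106044e-04  1.56903352e+00] 0.0653685301029969 [-0.12  0.13  1.33 -0.    1.69 -0.12] 29.9
```

Call:
play_rows(translation=[[0,0,0],[0,0,0],[0,0,0],[0,0,0],[0,0,0]], twist=[[0,0,0],[0,0,0],[0,0,0],[0,0,0],[0,0,0]], gripper=[-1,-1,-1,-1,-1])

```text
time: 30.4
tool_pos: [0.5684, -0.0094, 0.4083]
ee_rot: [3.138, 0.001, 1.57]
wrist_force: [1.6, -0.6, 4.7]
width: 0.0389
finger_force: 30.0
```

Call:
play_rows(translation=[[0,0,0],[0,0,0],[0,0,-0.01],[0,0,0]], twist=[[0,0,-1],[0,0,-1],[0,0,-1],[0,0,0]], gripper=[-1,-1,-1,-1])

```text
time: 30.8
tool_pos: [0.5685, -0.0094, 0.4085]
ee_rot: [3.138, 0.002, 1.869]
wrist_force: [1.9, -0.6, 4.3]
width: 0.0384
finger_force: 30.0
```

Run:
```python
from h import *
feel(0); o=robot.get_obs(); print(o["ee_rot"],o["width"],o["finger_force"],o["wrist_torque"],o["time"])
```

```text
F [ 1.92 -0.63  4.3 ] p [ 0.5685 -0.0094  0.4085]
[3.13777321e+00 1.84478960e-03 1.86942618e+00] 0.03843609237483568 30.00181406736374 [-0.12648664 -0.50878078  0.04949245] 30.8
```

Call:
play_rows(translation=[[0,0,0],[0,0,0],[0,0,-0.01],[0,0,0],[0,0,0],[0,0,-0.01],[0,0,0],[0,0,0]], twist=[[0,0,-1],[0,0,-1],[0,0,-1],[0,0,-1],[0,0,-1],[0,0,-1],[0,0,-1],[0,0,-1]], gripper=[-1,-1,-1,-1,-1,-1,-1,-1])

```text
time: 31.6
tool_pos: [0.5686, -0.0093, 0.4092]
ee_rot: [3.14, 0.004, 2.671]
wrist_force: [4.0, -0.0, 4.7]
width: 0.0383
finger_force: 30.0
```

Run:
```python
from h import *
feel(0); o=robot.get_obs(); print(o["ee_rot"],o["width"],o["finger_force"],o["wrist_torque"],o["joint_torque"].round(2),o["time"])
```

```text
F [ 4.04 -0.02  4.67] p [ 0.5686 -0.0093  0.4092]
[3.1395815  0.00421878 2.67077837] 0.038335419695873285 30.00173717737198 [ 0.16623696 -0.72417635 -0.35378458] [  0.12 -33.4  -26.79  -0.22   1.14   0.49] 31.6
```

Call:
play_rows(translation=[[0,0,-0.01],[0,0,0],[0,0,0],[0,0,-0.01],[0,0,0],[0,0,0],[0,0,-0.01],[0,0,0]], twist=[[0,0,-1],[0,0,-1],[0,0,-1],[0,0,-1],[0,0,-1],[0,0,-1],[0,0,-1],[0,0,-1]], gripper=[-1,-1,-1,-1,-1,-1,-1,-1])

```text
time: 32.4
tool_pos: [0.5687, -0.0091, 0.4099]
ee_rot: [-3.141, 0.004, -2.812]
wrist_force: [3.0, 1.8, 3.8]
width: 0.0384
finger_force: 30.0
```

Call:
play_rows(translation=[[0,0,0],[0,0,0]], twist=[[0,0,-0.8],[0,0,0]], gripper=[-1,-1])

```text
time: 32.6
tool_pos: [0.5687, -0.0091, 0.41]
ee_rot: [-3.14, 0.004, -2.735]
wrist_force: [4.4, 0.6, 4.4]
width: 0.0384
finger_force: 30.0
```

Run:
```python
from h import *
feel(0); o=robot.get_obs(); print(o["ee_rot"],o["width"],o["finger_force"],o["wrist_torque"],o["joint_torque"].round(2),o["time"])
for c in("top","side"):
  robot.snapshot(c)
  for n in("bar_nose",): print([(np.round(d["centre"],3).tolist(),round(d["score"],2)) for d in robot.spot_point(n,c)])
```

```text
F [4.44 0.62 4.36] p [ 0.5687 -0.0091  0.41  ]
[-3.1404478   0.00398636 -2.73517174] 0.03840915992554094 30.000067949295044 [ 0.3447925  -0.91338272 -0.01023278] [ -0.6  -33.8  -26.64  -0.62   1.49  -0.36] 32.6
[([0.567, 0.096, 0.212], 0.58)]
[([0.57, 0.1, 0.21], 0.78), ([0.564, -0.006, 0.212], 0.35), ([0.415, 0.04, -0.003], 0.3)]
```

Call:
play_rows(translation=[[0,0,0],[0,0,0],[0,0,0]], twist=[[0,0,0],[0,0,0],[0,0,0]], gripper=[0.25,0.25,0.25])

```text
time: 33.1
tool_pos: [0.5676, -0.0094, 0.4074]
ee_rot: [3.14, -0.004, -2.734]
wrist_force: [0.4, -0.1, -0.4]
width: 0.058
finger_force: 0.0
```

Run:
```python
from h import *
feel(0); o=robot.get_obs(); print(o["ee_rot"],o["width"],o["time"])
p,R=pose()
s=plan([(p+[0,0,.12],R)]); print("back")
m=Ro.from_euler("xyz",[np.pi,0,2.55])
plan([((.5688,-.05,.53),m),((.5688,-.06,.53),Rt(0))],start=s)
```

```text
F [ 0.39 -0.14 -0.41] p [ 0.5676 -0.0094  0.4074]
[ 3.13990667 -0.00408165 -2.73446615] 0.057984698909630775 33.1
[[0.0,0.0,-0.75],[0.01,0.0,-0.75],[0.0,0.0,-0.75],[0.0,0.01,-0.75]] 
  [[0.0,0.0,0.0],[0.0,0.0,0.0],[0.0,0.0,0.0],[0.0,0.0,0.0]]
end [ 0.5676 -0.0092  0.5274] [ 3.14  -0.004 -2.734] 4
back
[[0.03,-0.09,-0.01],[0.03,-0.09,0.0],[0.02,-0.09,-0.01],[0.01,-0.09,0.0],[0.0,-0.09,-0.01],[-0.01,-0.09,-0.01],[-0.01,-0.1,0.0],[-0.02,-0.09,-0.01]] 
  [[0.0,0.0,0.91],[0.0,-0.01,0.91],[0.0,0.0,0.9],[0.0,-0.01,0.91],[0.0,0.0,0.91],[0.0,0.0,0.91],[0.0,-0.01,0.91],[0.0,0.0,0.9]]
[[-0.04,-0.08,0.0],[-0.04,-0.09,-0.01],[-0.04,-0.08,-0.01],[-0.01,-0.02,0.0],[-0.02,-0.02,0.0],[-0.02,-0.02,0.0],[-0.02,-0.01,0.0],[-0.02,-0.02,0.0]] 
  [[0.0,-0.01,0.91],[0.0,0.0,0.91],[0.0,0.0,0.91],[0.0,0.0,0.98],[0.0,0.0,0.98],[0.0,0.0,0.98],[0.0,0.0,0.98],[0.0,0.0,0.97]]
[[-0.02,-0.01,0.0],[-0.02,-0.01,0.0],[-0.03,0.0,0.0],[-0.02,-0.01,0.0],[-0.03,0.0,0.0]] 
  [[0.0,0.0,0.98],[0.0,0.0,0.98],[0.0,0.0,0.98],[-0.01,0.0,0.98],[0.0,0.0,0.98]]
end [ 0.5688 -0.0602  0.5302] [3.141 0.    1.571] 21
```

Call:
play_rows(translation=[[0,0,-0.75],[0,0,-0.75],[0,0,-0.75],[0,0,-0.75],[0.03,-0.09,0],[0.03,-0.09,0],[0.02,-0.09,-0.01],[0.01,-0.09,0]], twist=[[0,0,0],[0,0,0],[0,0,0],[0,0,0],[0,0,0.91],[0,0,0.91],[0,0,0.9],[0,0,0.91]], gripper=[0.25,0.25,0.25,-1,-1,-1,-1,-1])

```text
time: 33.9
tool_pos: [0.5685, -0.0245, 0.5283]
ee_rot: [3.142, -0.003, -3.101]
wrist_force: [-0.3, 0.1, -0.4]
width: 0.0224
finger_force: 0.0
```

Call:
play_rows(translation=[[0,-0.09,-0.01],[-0.01,-0.09,-0.01],[-0.01,-0.1,0],[-0.02,-0.09,-0.01],[-0.04,-0.08,0],[-0.04,-0.09,-0.01],[-0.04,-0.08,-0.01],[-0.01,-0.02,0]], twist=[[0,0,0.91],[0,0,0.91],[0,0,0.91],[0,0,0.9],[0,0,0.91],[0,0,0.91],[0,0,0.91],[0,0,0.98]], gripper=[-1,-1,-1,-1,-1,-1,-1,-1])

```text
time: 34.7
tool_pos: [0.569, -0.0515, 0.5302]
ee_rot: [-3.139, -0.003, 2.447]
wrist_force: [0.4, -0.7, -0.4]
width: -0.0001
finger_force: 0.0
```

Call:
play_rows(translation=[[-0.02,-0.02,0],[-0.02,-0.02,0],[-0.02,-0.01,0],[-0.02,-0.02,0],[-0.02,-0.01,0],[-0.02,-0.01,0],[-0.03,0,0],[-0.02,-0.01,0]], twist=[[0,0,0.98],[0,0,0.98],[0,0,0.98],[0,0,0.97],[0,0,0.98],[0,0,0.98],[0,0,0.98],[0,0,0.98]], gripper=[-1,-1,-1,-1,-1,-1,-1,-1])

```text
time: 35.5
tool_pos: [0.5692, -0.0593, 0.5301]
ee_rot: [-3.138, -0.001, 1.665]
wrist_force: [0.5, -0.2, 0.6]
width: 0.0007
finger_force: 0.0
```

Call:
play_rows(translation=[[-0.03,0,0],[0,0,0]], twist=[[0,0,0.98],[0,0,0]], gripper=[-1,-1])

```text
time: 35.7
tool_pos: [0.5693, -0.0605, 0.5302]
ee_rot: [-3.139, -0.0, 1.571]
wrist_force: [-0.4, -0.5, -0.0]
width: 0.0002
finger_force: 0.0
```

Run:
```python
from h import *
feel(1,"side","lever_tip"); print(robot.get_obs()["time"])
for n in("bar_nose","jar","nut_mid","lever_pivot"): print(n,[(np.round(d["centre"],3).tolist(),round(d["score"],2)) for d in robot.spot_point(n,"side")])
plan([((.5688,-.062,.453),Rt(0))])
```

```text
F [-0.52  0.07  0.03] p [ 0.5693 -0.0604  0.5303]
lever_tip [([0.569, -0.092, 0.257], 0.47)]
35.8
bar_nose [([0.566, 0.099, 0.208], 0.69)]
jar [([0.569, 0.098, 0.064], 0.82), ([0.516, 0.278, -0.002], 0.8), ([0.416, 0.259, 0.003], 0.66)]
nut_mid [([0.566, -0.006, 0.216], 0.52)]
lever_pivot [([0.572, -0.078, 0.18], 0.8), ([0.565, -0.009, 0.19], 0.63)]
[[-0.01,0.0,0.65],[-0.02,-0.01,0.65],[-0.01,0.0,0.65]] 
  [[0.0,0.0,0.01],[-0.01,0.0,0.0],[0.0,0.0,0.01]]
end [ 0.5689 -0.0619  0.453 ] [3.142 0.    1.57 ] 3
```

Call:
play_rows(translation=[[-0.01,0,0.65],[-0.02,-0.01,0.65],[-0.01,0,0.65],[0,0,0],[-0.32,0,0.04],[-0.18,0,0],[-0.18,0,0.02],[-0.17,0,0.03]], twist=[[0,0,0],[0,0,0],[0,0,0],[0,0,0],[0,0,0],[0,0,0],[0,0,0],[0,0,0]], gripper=[-1,-1,-1,-1,-1,-1,-1,-1])

```text
time: 36.8
tool_pos: [0.569, -0.0969, 0.4511]
ee_rot: [3.139, 0.001, 1.571]
wrist_force: [-0.6, 0.8, 1.0]
width: 0.0004
finger_force: 0.4
```

Call:
play_rows(translation=[[-0.16,0,0.05],[-0.16,0,0.07],[0,0,0]], twist=[[0,0,0],[0,0,0],[0,0,0]], gripper=[-1,-1,-1])

```text
time: 37.1
tool_pos: [0.5689, -0.1097, 0.4441]
ee_rot: [-3.14, 0.0, 1.57]
wrist_force: [-0.0, 0.0, 0.8]
width: 0.0003
finger_force: 0.0
```

Run:
```python
from h import *
feel(3,"side","lever_tip");print(tipc(.5)+[0,.199])
```

```text
F [0.2  0.13 0.53] p [ 0.5689 -0.1087  0.4444]
lever_tip [([0.568, -0.128, 0.245], 0.43)]
[-0.10883233  0.44460347]
```

Call:
play_rows(translation=[[-0.15,0,0.09],[0,0,0]], twist=[[0,0,0],[0,0,0]], gripper=[-1,-1])

```text
time: 37.5
tool_pos: [0.5689, -0.1151, 0.4404]
ee_rot: [-3.14, 0.0, 1.571]
wrist_force: [0.7, -0.6, -1.0]
width: 0.0005
finger_force: 0.0
```

Run:
```python
from h import *
feel(3,"side","lever_tip");print(tipc(.6)+[0,.199])
```

```text
F [ 0.28 -0.54 -0.28] p [ 0.569  -0.1148  0.4409]
lever_tip []
[-0.11473741  0.44121289]
```

No force at 0.6 now, where it was 3.75 N before. I'll continue in small steps.

Call:
play_rows(translation=[[-0.13,0,0.1],[0,0,0]], twist=[[0,0,0],[0,0,0]], gripper=[-1,-1])

```text
time: 37.9
tool_pos: [0.5689, -0.1204, 0.4364]
ee_rot: [-3.14, 0.0, 1.571]
wrist_force: [-0.4, 0.6, -0.5]
width: 0.0005
finger_force: 0.0
```

Run:
```python
from h import *
feel(3,"side","lever_tip");print(tipc(.7)+[0,.199])
```

```text
F [-0.03  0.15 -0.12] p [ 0.5689 -0.1201  0.437 ]
lever_tip [([0.57, -0.14, 0.234], 0.48)]
[-0.12019548  0.43719526]
```

Call:
play_rows(translation=[[-0.12,0,0.12],[0,0,0]], twist=[[0,0,0],[0,0,0]], gripper=[-1,-1])

```text
time: 38.3
tool_pos: [0.569, -0.1251, 0.4317]
ee_rot: [-3.141, 0.0, 1.571]
wrist_force: [1.8, 0.9, 0.8]
width: 0.0005
finger_force: 0.3
```

Run:
```python
from h import *
feel(3,"side","lever_tip");print(tipc(.8)+[0,.199])
```

```text
F [0.44 0.06 0.69] p [ 0.569  -0.1248  0.4322]
lever_tip [([0.567, -0.144, 0.229], 0.65)]
[-0.12515202  0.43259   ]
```

Call:
play_rows(translation=[[-0.11,0,0.13],[0,0,0]], twist=[[0,0,0],[0,0,0]], gripper=[-1,-1])

```text
time: 38.7
tool_pos: [0.569, -0.1295, 0.4265]
ee_rot: [-3.141, -0.0, 1.571]
wrist_force: [0.3, 0.9, 0.8]
width: 0.0002
finger_force: 0.6
```

Run:
```python
from h import *
feel(3,"side","lever_tip");print(tipc(.9)+[0,.199])
```

```text
F [-0.01  0.2   0.96] p [ 0.569  -0.1292  0.427 ]
lever_tip [([0.569, -0.147, 0.224], 0.66)]
[-0.1295575   0.42744242]
```

Call:
play_rows(translation=[[-0.09,0,0.14],[0,0,0]], twist=[[0,0,0],[0,0,0]], gripper=[-1,-1])

```text
time: 39.1
tool_pos: [0.569, -0.133, 0.4209]
ee_rot: [-3.141, 0.0, 1.571]
wrist_force: [1.0, 1.0, 1.5]
width: 0.0003
finger_force: 0.7
```

Run:
```python
from h import *
F,p=feel(6,"side","lever_tip");print(tipc(1.)+[0,.199], F[1:]@[np.cos(1.17),np.sin(1.17)],robot.get_obs()["time"])
```

```text
F [0.22 0.4  0.68] p [ 0.569  -0.1328  0.4215]
lever_tip [([0.567, 0.099, 0.198], 0.58)]
[-0.13336791  0.42180336] 0.7849425851933434 39.45
```

Call:
play_rows(translation=[[-0.07,0,0.15],[0,0,0]], twist=[[0,0,0],[0,0,0]], gripper=[-1,-1])

```text
time: 39.65
tool_pos: [0.569, -0.1358, 0.4148]
ee_rot: [-3.141, 0.0, 1.571]
wrist_force: [0.2, 0.4, 1.5]
width: 0.0005
finger_force: 0.7
```

Run:
```python
from h import *
F,p=feel(6,"side","lever_tip");print(tipc(1.1)+[0,.199], F[1:]@[np.cos(1.27),np.sin(1.27)],robot.get_obs()["time"])
b=robot.snapshot("side");cv2.imwrite("pics/s6.png",cv2.resize(b[140:260,205:325,::-1],(600,600),interpolation=cv2.INTER_CUBIC))
```

```text
F [0.31 0.39 0.63] p [ 0.569  -0.1356  0.4155]
lever_tip [([0.569, -0.154, 0.211], 0.65)]
[-0.13654516  0.41572863] 0.7216612812329476 40.0
```

View pics/s6.png

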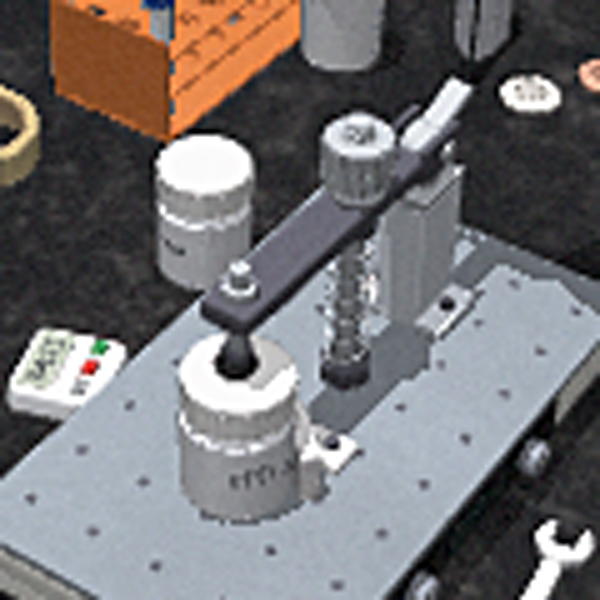

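Call:
play_rows(translation=[[-0.05,0,0.16],[0,0,0]], twist=[[0,0,0],[0,0,0]], gripper=[-1,-1])

```text
time: 40.25
tool_pos: [0.569, -0.1378, 0.4082]
ee_rot: [-3.141, 0.0, 1.571]
wrist_force: [-0.3, -0.8, 1.3]
width: 0.0006
finger_force: 0.5
```

Run:
```python
from h import *
F,p=feel(5,"side","lever_tip");print(tipc(1.2)+[0,.199], F[1:]@[np.cos(1.37),np.sin(1.37)],robot.get_obs()["time"])
a=cv2.imread("pics/s6.png");
for z in(.148,.151,.154,.158): 
  th=np.linspace(0,6.28,40); c=np.c_[.570+.011*np.cos(th),.0995+.011*np.sin(th),np.full(40,z)]
  q=(pix("side",c)-[205,140])*5; print(z,"foot edge crop x",q[:,0].min().round(),q[:,0].max().round(),"bottom row",q[:,1].max().round(1))
th=np.linspace(0,6.28,80);c=np.c_[.570+.031*np.cos(th),.0995+.031*np.sin(th),np.full(80,.148)];q=(pix("side",c)-[205,140])*5;print("lid",q.min(0).round(),q.max(0).round())
```

```text
F [ 0.25 -0.08  0.57] p [ 0.5689 -0.1375  0.4088]
lever_tip [([0.569, -0.158, 0.199], 0.54)]
[-0.13905751  0.4092785 ] 0.5405161542778021 40.55
0.148 foot edge crop x 212.0 254.0 bottom row 378.8
0.151 foot edge crop x 212.0 255.0 bottom row 374.6
0.154 foot edge crop x 212.0 255.0 bottom row 370.3
0.158 foot edge crop x 212.0 255.0 bottom row 364.6
lid [173. 324.] [293. 406.]
```

Held forces near 0.7 N are ambiguous, because friction and the lever's weight mask them. If the clamp is biting, the lever will spring back when I lift off, so I'll test that.

Call:
play_rows(translation=[[0.05,0,-0.3],[0.1,0,-0.5],[0,0,0]], twist=[[0,0,0],[0,0,0],[0,0,0]], gripper=[-1,-1,-1])

```text
time: 40.85
tool_pos: [0.5691, -0.1311, 0.4452]
ee_rot: [3.136, 0.002, 1.572]
wrist_force: [-0.3, -0.7, 0.6]
width: 0.0008
finger_force: 0.0
```

Run:
```python
from h import *
feel(1,"side","lever_tip");feel(1,"side","lever_tip");feel(1,"top","lever_tip");print(robot.get_obs()["time"])
for a in(.8,.9,1,1.1,1.2): print(a,(PIV+[0,.009*np.sin(1.05*a)]+.08*np.array([-np.sin(a+.17),np.cos(a+.17)])).round(3))
b=robot.snapshot("side");cv2.imwrite("pics/s7.png",cv2.resize(b[125:215,245:365,::-1],(800,600),interpolation=cv2.INTER_CUBIC))
```

```text
F [-0.17 -0.49  0.23] p [ 0.5691 -0.1313  0.4436]
lever_tip [([0.566, -0.144, 0.228], 0.75)]
F [ 0.5   0.52 -0.47] p [ 0.5689 -0.1315  0.4409]
lever_tip [([0.568, -0.144, 0.228], 0.56)]
F [-0.25 -0.1  -0.27] p [ 0.5689 -0.1316  0.44  ]
lever_tip [([0.569, -0.08, 0.186], 0.3)]
41.15
0.8 [-0.144  0.232]
0.9 [-0.148  0.226]
1 [-0.152  0.219]
1.1 [-0.154  0.212]
1.2 [-0.156  0.205]
```

On release the lever sprang back from 1.2 to about 0.85 rad. So it is biting, and the bite starts near 0.8 as wanted. Now I'll flip it right down.

Call:
play_rows(translation=[[0.05,0,0.31],[-0.09,0,0.14],[-0.08,0,0.15],[-0.06,0,0.16],[-0.05,0,0.17],[0,0,0]], twist=[[0,0,0],[0,0,0],[0,0,0],[0,0,0],[0,0,0],[0,0,0]], gripper=[-1,-1,-1,-1,-1,-1])

```text
time: 41.8
tool_pos: [0.5687, -0.1413, 0.402]
ee_rot: [-3.138, 0.0, 1.571]
wrist_force: [0.6, -0.5, 0.1]
width: 0.0008
finger_force: 0.0
```

Call:
play_rows(translation=[[-0.03,0,0.17],[-0.01,0,0.18],[0.01,0,0.18],[0,0,0]], twist=[[0,0,0],[0,0,0],[0,0,0],[0,0,0]], gripper=[-1,-1,-1,-1])

```text
time: 42.2
tool_pos: [0.5684, -0.1422, 0.3869]
ee_rot: [3.138, 0.003, 1.571]
wrist_force: [-3.9, -0.3, 13.4]
width: 0.0005
finger_force: 6.5
```

Run:
```python
from h import *
feel(1,"side","lever_tip");print(tipc(1.6)+[0,.199],robot.get_obs()["time"])
```

```text
F [-4.2  -0.18 13.23] p [ 0.5684 -0.1422  0.3869]
lever_tip [([0.569, -0.155, 0.174], 0.54)]
[-0.14206033  0.38105008] 42.3
```

Call:
play_rows(translation=[[0,0,-0.6],[0,0,-1],[-0.5,0,-1],[-0.9,0,-0.6],[-0.9,0,0],[0,0,0]], twist=[[0,0,0],[0,0,0],[0,0,0],[0,0,0],[0,0,0],[0,0,0]], gripper=[-1,-1,-1,-1,-1,-1])

```text
time: 42.9
tool_pos: [0.5689, -0.2377, 0.5102]
ee_rot: [-3.141, 0.002, 1.566]
wrist_force: [0.1, 0.3, -0.3]
width: 0.0005
finger_force: 0.0
```

Run:
```python
from h import *
feel(1,"side","lever_tip")
for n in("jar","bar_nose","spare_jar","timer","spanner"):print(n,[(np.round(d["centre"],3).tolist(),round(d["score"],2)) for d in robot.spot_point(n,"side")][:3])
b=robot.snapshot("side");cv2.imwrite("pics/s8.png",cv2.resize(b[125:275,200:350,::-1],(600,600),interpolation=cv2.INTER_CUBIC));print(robot.get_obs()["time"])
```

```text
F [ 0.3  -0.17 -0.49] p [ 0.5691 -0.2359  0.5095]
lever_tip [([0.567, -0.159, 0.177], 0.5)]
jar [([0.57, 0.097, 0.061], 0.91), ([0.518, 0.281, -0.002], 0.88), ([0.417, 0.263, 0.002], 0.67)]
bar_nose [([0.566, 0.101, 0.198], 0.84)]
spare_jar [([0.739, -0.095, -0.001], 0.66)]
timer [([0.732, 0.043, 0.002], 0.62), ([0.572, 0.104, 0.062], 0.57)]
spanner [([0.415, 0.042, -0.004], 0.51)]
43.3
```

View pics/s8.png

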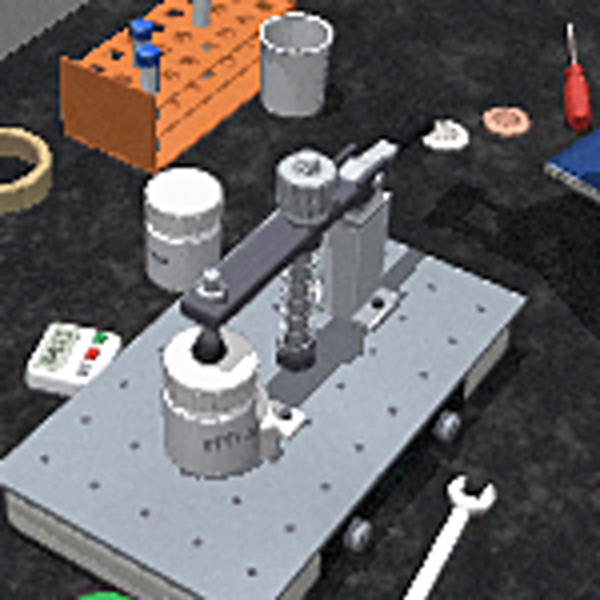

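The lever lies flat and stays down (crop (385,150), pointing away). The foot is on the lid at (207,355), the jar is upright and home at (0.570, 0.097), and the spare jar, timer and spanner have not moved. The robot touches nothing, so I'm handing in.

```bash
python3 -c "
from bench import robot
print(robot.close_job())"
```

```text
the job is handed in; nothing more can be done
None
```

The jar is clamped and the job handed in at about 43 s: it sits home in the V stop, the nut is loosened about 2 rad so the lever bites near half swing (estimated at 0.8 rad from its spring-back), and the lever stays locked down; on the first push the jar tipped against the stop and I had to stand it up and push it home again.

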